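# Check a glued panel seam under the raking lamp

## Robot

A 6-joint arm with a two-finger parallel gripper is mounted at the origin on the work surface. World frame = base frame: x ahead of the robot, y to its left, z up, the work surface at z = 0. Lengths are in m, angles in rad, forces in N, time in s.
With the tool pointing down it reaches from about 0.25 to 0.725 m from the base axis. Payload 4 kg.
Tool frame: the origin (TCP) lies at the very end of the fingers, on their centre line; the grasp point (between the pads) lies bot.grasp_offset behind it (bot.grasp_offset is the distance from the TCP to the grasp point, in m); z points along the fingers, y is the direction in which the jaws open and shut (so a half turn about z gives the same grasp; the last joint's range is limited). The gripper opens to 85 mm and grips with 20 to 120 N. Pads are 22 mm wide; open, the fingers measure 114 mm over their backs; the gripper's body (76 mm by 85 mm) begins 54 mm behind the grasp point. The pads swing forward as they close: fully open they stand 13 mm farther back than shut.
Start: joints at [1.326, 0.241, 0.005, 1.335, 0, 1.571], TCP at [0.121, 0.485, 0.231] pointing down, gripper open.
Joint ranges: [-2.72, 2.72], [-1.05, 1.87], [-1.09, 1.28], [-1.99, 2.15], [-1.42, 1.44], [-3.14, 3.14]. Speed limits (rad/s): [2.79, 2.79, 3.14, 3.14, 3.14, 3.14].

## Interface

Orientations are given as a unit quaternion [x, y, z, w].
In Python, from workcell import bot gives the robot as it stands. The module is installed in compiled form; this text tells all that it offers.
- The arm moves only by the shell command python3 -m jog 'ROWS' [OPENING]. ROWS is JSON, a list that holds one entry, the list of rows, each a list of 6 numbers: the shift along the tool's x, y, z in m, then the turn, a rotation vector about the tool's x, y, z in degrees. In form: [[[dx, dy, dz, wx, wy, wz], ...]]. A call has 1 to 12 rows; each row shifts and turns the pose as measured when the row begins, along the tool's axes as they then stand; what a row does not reach is not made up. A row lasts 1/8 s, in which the tool goes at most 62.5 mm and 10.7 degrees, less where a joint would pass 70% of its speed; a pose out of reach is approached as far as the arm can. A call is refused whole if a number of a shift passes 0.0625 or a number of a turn 10.7, either way. A call with a gripper value outside its range is refused whole. OPENING is the finger opening in m, from 0 to 0.0854, set as the call begins (- or left out, the last holds). The fingers move at their own pace and stop on an object; the grip force is fixed at half the most. Time passes only in rows, so rows that do not move let the fingers close. It gives the time, the measured TCP pose, the force and the opening at its end, in the units of the state.
- bot.get_obs(): the state, without advancing time (a new reading comes with each control period).
- bot.camera(name): name is "scene" or "side" or "wrist"; returns a dict with "pixels" (400x640x3 uint8, red, green, blue), "fx", "fy", "cx", "cy" (pixels), "rvec" (rotation vector, rad) and "tvec" (3), from world to camera coordinates, as OpenCV has them. Camera axes: x right, y down, z forward; pixel columns grow to the right and rows downward; lengths in m; the calibration is good to about 2 mm. A picture is of the moment at which its call begins. There is no depth.
- bot.job_done(): hands the job in, once; it reports no verdict.
The state is a dict: "clock": time; "joint_pos": joint angles; "joint_vel": joint speeds; "tau": joint torques, N m; "eef_pos": TCP position; "tool_rot": TCP orientation; "ft_force": force on the tool from outside, world axes, zero at the start; "ft_torque": the same for the moment, N m; "grip_width": finger opening in m.
Only numpy, scipy, OpenCV 4.12 (cv2) and the standard library are available. Lean on these libraries where they do the work, as an engineer would, in place of code of your own. Each camera call takes 0.05 s, during which the arm holds its last target. There are 200 camera calls.

## Task

Get the glued panel ready and check its seam: clear every clamping block off the panel and lay them flat in the shallow tray, none on top of another. Pull the lamp console's start knob fully out and let it go so that it springs back to rest. Then take the T-handled stylus, run its tip slowly (no faster than 5 cm a second), on or just above the wood, along the dark seam from the end with the dark steel disc to the other end, and hang the stylus back in its forked stand, point down, without having knocked over the glue bottle.

Things in the scene. Friction and masses are not known exactly. Their poses are not given: they have to be found in the camera images.
- block0: One of up to four identical wooden clamping blocks (some may be absent: then None), 100 x 40 x 32 mm (x, y, z), 0.12 kg or so; origin at its centre, long side along its x. At the start it lies flat on the panel across the seam. It may get knocked aside.
- block1: One of up to four identical wooden clamping blocks (some may be absent: then None), 100 x 40 x 32 mm (x, y, z), 0.12 kg or so; origin at its centre, long side along its x. At the start it lies flat on the panel across the seam. It may get knocked aside.
- block2: One of up to four identical wooden clamping blocks (some may be absent: then None), 100 x 40 x 32 mm (x, y, z), 0.12 kg or so; origin at its centre, long side along its x. At the start it lies flat on the panel across the seam. It may get knocked aside.
- block3: One of up to four identical wooden clamping blocks (some may be absent: then None), 100 x 40 x 32 mm (x, y, z), 0.12 kg or so; origin at its centre, long side along its x. At the start it lies flat on the panel across the seam. It may get knocked aside.
- tray: Fixed shallow plywood tray, outside 246 x 210 mm (x, y), walls 5 mm thick and 24 mm high above the table, floor 5 mm thick; origin at the centre of its underside. Four blocks fit flat in two rows of two, long sides along its x, centres at x = +-58 mm, y = +-48 mm. Stands left or right of the panel.
- panel: Fixed glued-up pale wood panel, 180 x 340 x 18 mm (x, y, z); origin at the centre of its underside. A thin dark glue seam with two bends runs lengthwise on its top.
- seam0 (a point): Point 0 of the seam, on the panel's top surface: start of the seam, at the panel's end that has a flat dark steel disc 28 mm across let into its top, 20 mm in from the panel's edge. The seam runs straight from each point to the next (50 to 54 mm).
- seam1 (a point): Point 1 of the seam, on the panel's top surface: on the first straight. The seam runs straight from each point to the next (50 to 54 mm).
- seam2 (a point): Point 2 of the seam, on the panel's top surface: first bend. The seam runs straight from each point to the next (50 to 54 mm).
- seam3 (a point): Point 3 of the seam, on the panel's top surface: halfway. The seam runs straight from each point to the next (50 to 54 mm).
- seam4 (a point): Point 4 of the seam, on the panel's top surface: second bend. The seam runs straight from each point to the next (50 to 54 mm).
- seam5 (a point): Point 5 of the seam, on the panel's top surface: on the last straight. The seam runs straight from each point to the next (50 to 54 mm).
- seam6 (a point): Point 6 of the seam, on the panel's top surface: end of the seam. The seam runs straight from each point to the next (50 to 54 mm).
- pull_knob (a joint): Pull-to-start lamp knob: how far it is pulled out, m; 0 at rest, 0.022 at its stop. A spring pulls it home: 3 N at rest, about 10 N fully out. It moves along the console's top normal (tilted 25 degrees from vertical towards the console's front), does not turn, and springs back when let go.
- knob_grip (a point): Centre of the round black knob head on the grey console: head 38 mm across, 32 mm tall along its axis (it reaches 15 mm beyond this point outwards, 17 mm inwards; the console's face is 33 mm inwards at rest). The point's z axis points outwards along the pull, its y axis is level. It moves with the knob.
- console: Fixed grey lamp console, 130 x 120 mm on plan, about 110 mm high, its top sloping down towards its front (-x) at 25 degrees; origin at the centre of its underside. On the opposite side of the panel from the tray.
- stylus: T-handled stylus, 84 mm tall, 0.13 kg: a level wooden crossbar 120 mm long (along its y), 24 x 24 mm in section, centred 72 mm above the tip, and a steel stem 12 mm across, pointed, below the bar's middle. Origin at the tip; z points up the stem. At the start it hangs in the stand.
- stand: Fixed forked stand for the stylus, base 70 x 140 x 8 mm; origin at the centre of its underside. The crossbar lies across two posts (12 mm thick, 45 mm either side of the middle along y), 76 mm above the table, between upright cheeks 12 mm high and 36 mm apart (along x). Hung there, the tip is above the stand's origin by 16 mm.
- glue: White glue bottle, 54 mm across, 150 mm tall, loose, not to be knocked over; origin at the centre of its underside.
Things that resemble listed ones, but are neither listed nor needed, are in the scene too. Leave any green or yellow look-alike of the block2 alone. What is shaped like the block3 but red is not meant.

How it is judged:
By the outcome, as a careful person would: the job done as asked, in the order asked, and still so for the second after the job is handed in, with the robot touching nothing.
Of block0, block1, block2, block3 only 2 to 4 are there at a start; the rules pass over those that are not, and their reading is None.
At some moment in a run one of block0, block1, block2, block3 may be knocked a few centimetres aside while the robot is not near it.
It also fails if it takes over 210 s, if anything falls off the work surface, if the arm or the gripper's body presses on something with over 40 N, if the wrist force passes 120 N, or if a joint passes its speed limit or range.

## Working session

There is one attempt and no reset: what is moved stays moved. The work goes in short steps, Python scripts to look and compute and a shell command to move; the robot and the scene stay as the last step left them, time stands still between calls to the robot, and variables do not carry over. Pictures are saved under pics/ and viewed, on a budget of 14 in all, crops included, one or two more only if the job needs it, and the job is handed in when it is done.

```bash
mkdir -p pics; cat > h.py <<'E'
import numpy as np, cv2
from workcell import bot
from scipy.spatial.transform import Rotation as R
def snap(n,f=None):
    c=bot.camera(n)
    im=cv2.cvtColor(np.asarray(c["pixels"]),cv2.COLOR_RGB2BGR)
    if f: cv2.imwrite("pics/"+f,im)
    return im,c
def ray(c,u,v):
    Rm=R.from_rotvec(np.ravel(c["rvec"])).as_matrix(); t=np.ravel(c["tvec"])
    d=Rm.T@np.array([(u-c["cx"])/c["fx"],(v-c["cy"])/c["fy"],1]); return -Rm.T@t,d
def onz(c,u,v,z):
    o,d=ray(c,u,v); return o+d*(z-o[2])/d[2]
def proj(c,p):
    Rm=R.from_rotvec(np.ravel(c["rvec"])).as_matrix(); q=Rm@np.array(p)+np.ravel(c["tvec"])
    return c["fx"]*q[0]/q[2]+c["cx"],c["fy"]*q[1]/q[2]+c["cy"]
def tri(c1,p1,c2,p2):
    o1,d1=ray(c1,*p1);o2,d2=ray(c2,*p2)
    s=np.linalg.lstsq(np.c_[d1,-d2],o2-o1,rcond=None)[0]
    a=o1+d1*s[0];b=o2+d2*s[1];return (a+b)/2,np.linalg.norm(a-b)
def st():
    o=bot.get_obs();r=R.from_quat(o["tool_rot"]);m=r.as_matrix()
    print("t",round(float(o["clock"]),2),"p",np.round(o["eef_pos"],4),"zax",np.round(m[:,2],3),"yaw_y",round(float(np.degrees(np.arctan2(m[1,1],m[0,1]))),1),"w",round(float(o["grip_width"]),4),"F",np.round(o["ft_force"],1),"j",np.round(o["joint_pos"],2))
    return o,m
E
python3 - <<'E'
from h import *
st();print(bot.grasp_offset)
for n in("scene","side"):
    im,c=snap(n,n+"0.png");print(n,c["fx"],np.round(ray(c,320,200),3))
E
```

```text
t 0.0 p [0.121  0.4845 0.2304] zax [-0.001 -0.002 -1.   ] yaw_y 76.0 w 0.0854 F [0.2 0.2 0.4] j [1.33 0.24 0.   1.34 0.   1.57]
0.0187
scene 435.28798256304447 [[ 1.005  0.328  0.913]
 [-0.504 -0.324 -0.8  ]]
side 504.7896033652871 [[-0.04  -0.584  0.998]
 [ 0.427  0.479 -0.767]]
```

View pics/scene0.png

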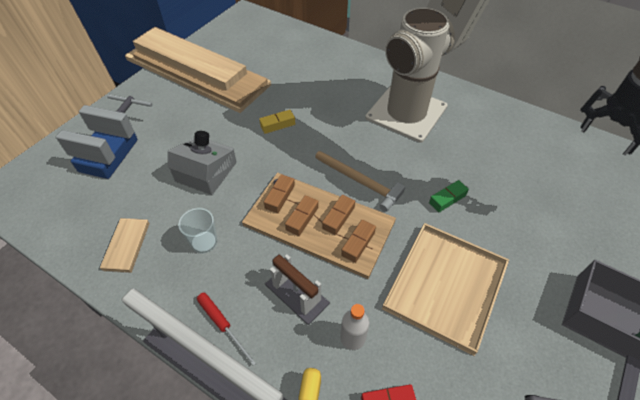

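View pics/side0.png

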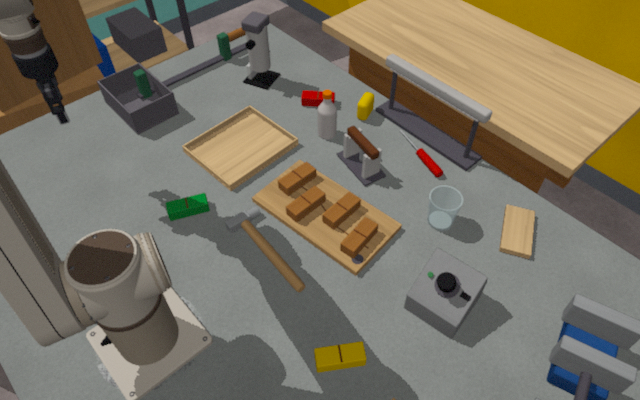

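```bash
python3 - <<'E'
from h import *
a=cv2.imread("pics/side0.png")[90:290,170:410];b=cv2.imread("pics/scene0.png")[165:355,235:515]
cv2.imwrite("pics/c1.png",cv2.resize(a,(720,600),interpolation=cv2.INTER_CUBIC))
cv2.imwrite("pics/c2.png",cv2.resize(b,(800,543),interpolation=cv2.INTER_CUBIC))
E
```

```text
(no output)
```

View pics/c1.png

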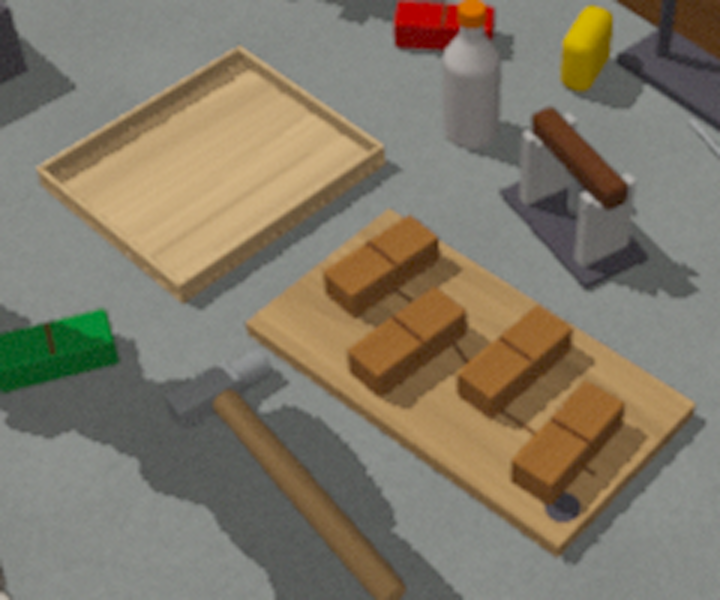

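View pics/c2.png

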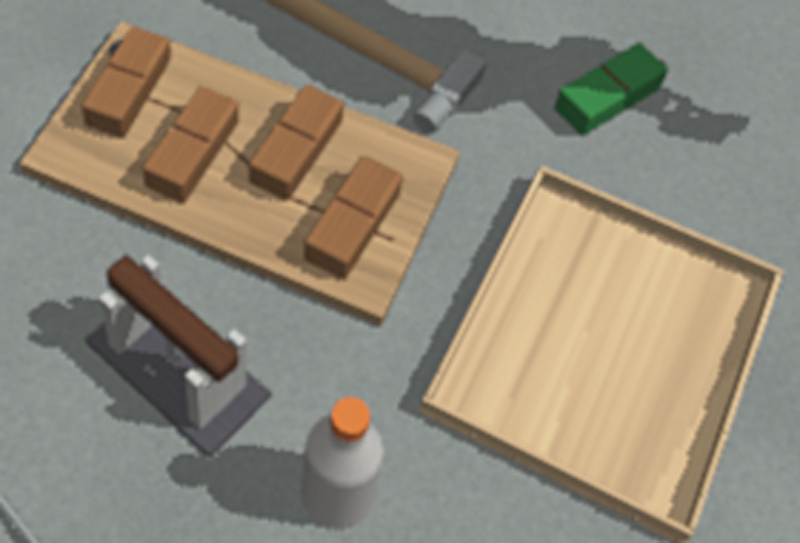

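```bash
python3 - <<'E'
from h import *
for n,off,s,pts in (("side",(170,90),3,{"blk_top":(390,250),"blk_side":(400,370),"panel":(330,300),"shad":(420,390),"tray":(220,180),"bar":(580,160),"disc":(562,507)}),("scene",(235,165),2.857,{"blk_top":(360,200),"blk_side":(325,255),"panel":(250,230),"tray":(600,350),"bar":(170,310)})):
    im=cv2.imread(f"pics/{n}0.png");h=cv2.cvtColor(im,cv2.COLOR_BGR2HSV)
    for k,(u,v) in pts.items():
        x,y=int(off[0]+u/s),int(off[1]+v/s);print(n,k,(x,y),h[y,x])
    im,c=snap(n)
    P={"side":dict(panelTop=[(388,212,),(247,324),(558,546),(693,407)],tray=[(238,47),(40,171),(182,293),(383,155)],discP=[(562,507)]),
       "scene":dict(panelTop=[(124,22),(22,162),(381,317),(458,153)],tray=[(542,170),(778,273),(690,533),(425,403)])}[n]
    for k,q in P.items():
        z={"panelTop":.018,"tray":.024,"discP":.018}[k]
        print(n,k,[np.round(onz(c,off[0]+u/s,off[1]+v/s,z)[:2],3).tolist() for u,v in q])
E
```

```text
side blk_top (300, 173) [ 15 176 149]
side blk_side (303, 213) [ 16 166  83]
side panel (280, 190) [ 17 126 150]
side shad (310, 220) [ 18 130 116]
side tray (243, 150) [ 18  97 199]
side bar (363, 143) [ 11 174  97]
side disc (357, 259) [143  20  51]
side panelTop [[0.558, 0.17], [0.383, 0.149], [0.424, -0.183], [0.597, -0.164]]
side tray [[0.593, 0.44], [0.352, 0.42], [0.361, 0.21], [0.599, 0.224]]
side discP [[0.451, -0.161]]
scene blk_top (361, 235) [ 13 132 156]
scene blk_side (348, 254) [ 15 126  71]
scene panel (322, 245) [ 16  98 187]
scene tray (445, 287) [ 18  84 218]
scene bar (294, 273) [ 10 129  99]
scene panelTop [[0.424, -0.179], [0.601, -0.16], [0.563, 0.174], [0.388, 0.154]]
scene tray [[0.369, 0.224], [0.358, 0.427], [0.597, 0.442], [0.611, 0.238]]
```

```bash
cat > blocks.py <<'E'
from h import *
def blocks(n,z=.05,box=None,show=True):
    im,c=snap(n);h=cv2.cvtColor(im,cv2.COLOR_BGR2HSV).astype(int)
    S=150 if n=="side" else 112
    m=((h[...,0]>=8)&(h[...,0]<=20)&(h[...,1]>S)&(h[...,2]>110)).astype(np.uint8)*255
    roi=np.zeros_like(m); b=box or ((240,150,390,255) if n=="side" else (255,170,385,265))
    roi[b[1]:b[3],b[0]:b[2]]=1; m*=roi
    m=cv2.morphologyEx(m,cv2.MORPH_CLOSE,np.ones((3,3),np.uint8))
    m=cv2.morphologyEx(m,cv2.MORPH_OPEN,np.ones((3,3),np.uint8))
    out=[]
    for k in cv2.findContours(m,cv2.RETR_EXTERNAL,cv2.CHAIN_APPROX_NONE)[0]:
        if cv2.contourArea(k)<100: continue
        w=np.array([onz(c,u,v,z)[:2] for u,v in k[:,0,:]],np.float32)
        (cx,cy),(a,b2),ang=cv2.minAreaRect(w*1000)
        if a<b2: ang+=90;a,b2=b2,a
        ang=(ang+90)%180-90
        M=cv2.moments((w*1e4).reshape(-1,1,2))
        print(n,"area px",cv2.contourArea(k),"rect c",round(cx,1),round(cy,1),"dims",round(a),round(b2),"ang",round(ang,1),"centroid",round(M["m10"]/M["m00"]/10,1),round(M["m01"]/M["m00"]/10,1))
E
python3 - <<'E'
from blocks import *
blocks("side");blocks("scene")
im,c=snap("side");im2,c2=snap("scene")
# stylus bar: dark brown
def bar(im,b):
    h=cv2.cvtColor(im,cv2.COLOR_BGR2HSV).astype(int);m=((h[...,0]<16)&(h[...,1]>90)&(h[...,2]>40)&(h[...,2]<125)).astype(np.uint8)
    r=np.zeros_like(m);r[b[1]:b[3],b[0]:b[2]]=1;m*=r
    k=max(cv2.findContours(m,cv2.RETR_EXTERNAL,cv2.CHAIN_APPROX_NONE)[0],key=cv2.contourArea)
    return k[:,0,:]
for n,i,cc,b in(("side",im,c,(335,120,390,165)),("scene",im2,c2,(265,250,325,300))):
    k=bar(i,b);w=np.array([onz(cc,u,v,.084)[:2] for u,v in k],np.float32)*1000
    print(n,cv2.minAreaRect(w),len(k),k.min(0),k.max(0))
# stand base dark corners (hand), glue cap centre, knob
o=lambda u,v:(170+u/3,90+v/3); q=lambda u,v:(235+u/2.857,165+v/2.857)
print("stand side",[np.round(onz(c,*o(*p),.008)[:2],3).tolist() for p in[(503,192),(587,284),(646,255)]])
print("stand scene",[np.round(onz(c2,*q(*p),.008)[:2],3).tolist() for p in[(88,340),(208,452),(270,395)]])
print("glue cap",tri(c,o(472,13),c2,q(350,417)),"bottle base side",onz(c,*o(472,147),0),"scene",onz(c2,*q(338,523),0))
cv2.imwrite("pics/knob.png",np.hstack([cv2.resize(im[240:340,400:495],(380,400),interpolation=cv2.INTER_CUBIC),cv2.resize(im2[120:200,160:240],(400,400),interpolation=cv2.INTER_CUBIC)]))
E
```

```text
side area px 516.5 rect c 487.2 -127.9 dims 100 39 ang 8.2 centroid 486.5 -128.0
side area px 457.5 rect c 511.8 -40.9 dims 99 39 ang 4.4 centroid 510.6 -41.4
side area px 455.5 rect c 458.6 34.0 dims 104 39 ang 2.3 centroid 460.5 33.8
side area px 379.0 rect c 498.0 112.2 dims 101 38 ang 1.2 centroid 498.6 112.0
scene area px 620.5 rect c 503.4 115.2 dims 98 44 ang 1.2 centroid 503.7 114.8
scene area px 554.0 rect c 464.9 37.8 dims 97 46 ang 1.6 centroid 465.6 37.3
scene area px 546.5 rect c 514.5 -36.0 dims 98 48 ang 4.1 centroid 514.6 -37.9
scene area px 497.0 rect c 489.4 -120.3 dims 97 51 ang 8.7 centroid 490.4 -123.2
side ((684.0089721679688, 60.33307647705078), (131.40792846679688, 31.868486404418945), 78.49040985107422) 76 [348 126] [378 158]
scene ((677.9692993164062, 53.95378494262695), (121.62919616699219, 25.53557014465332), 79.46200561523438) 98 [273 255] [317 297]
stand side [[0.659, 0.125], [0.635, -0.007], [0.699, -0.018]]
stand scene [[0.702, -0.014], [0.727, 0.118], [0.663, 0.133]]
glue cap (array([0.6990768 , 0.21317035, 0.14257086]), np.float64(0.0011611674349929115)) bottle base side [0.68466336 0.1954332  0.        ] scene [0.71748262 0.22544178 0.        ]
```

View pics/knob.png

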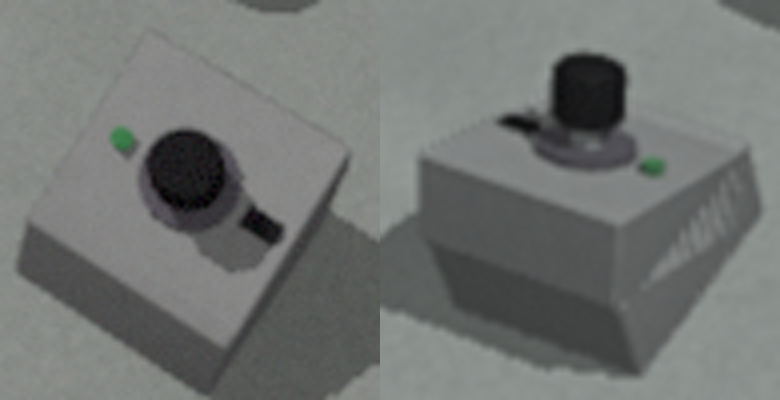

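```bash
cat > plan.py <<'E'
from h import *
import sys,math
def plan(wps,v=.05):
    """each wp: (x,y,z,yaw of tool y deg[,max shift/row]); prints rows-per-segment, tool axes; keeps vertical"""
    o,m=st();p=np.array(o["eef_pos"]);Rc=R.from_matrix(m)
    for w in wps:
        y=math.radians(w[3]);vv=w[4] if len(w)>4 else v
        cur=math.atan2(m[1,1],m[0,1]);d=(y-cur+math.pi/2)%math.pi-math.pi/2;y=cur+d
        ya=np.array([math.cos(y),math.sin(y),0]);za=np.array([0,0,-1.]);T=R.from_matrix(np.c_[np.cross(ya,za),ya,za])
        rv=np.degrees((Rc.inv()*T).as_rotvec());n1=int(np.ceil(np.abs(rv).max()/9)) if np.abs(rv).max()>.4 else 0
        s=T.inv().apply(np.array(w[:3])-p);n2=max(1,int(np.ceil(np.linalg.norm(s)/vv)))
        if n1: print(f" {n1} x turn",np.round(rv/n1,1).tolist())
        print(f" {n2} x shift",np.round(s/n2,4).tolist()); p=np.array(w[:3]);Rc=T;m=T.as_matrix()
E
python3 - <<'E'
from plan import *
plan([(.501,.113,.13,91.2)])
im,c=snap("side");im2,c2=snap("scene")
S=lambda u,v:(400+u/4,240+v/4);Q=lambda u,v:(160+(u-380)/5,120+v/5)
for k,a,b in(("knob",(187,170),(590,92)),("A",(150,28),(617,222)),("B",(350,152),(420,155)),("D",(28,218),(748,147)),("lamp",(122,138),(652,166))):
    print(k,*[np.round(x,4) for x in tri(c,S(*a),c2,Q(*b))])
for z in(.1,.08): print("C",onz(c,*S(222,348),z))
E
```

```text
t 0.4 p [0.1212 0.485  0.2312] zax [-0. -0. -1.] yaw_y 76.0 w 0.0852 F [-0.7  0.3 -0.3] j [ 1.33  0.24  0.    1.34 -0.    1.57]
 2 x turn [-0.0, -0.0, -7.6]
 11 x shift [-0.0338, -0.0345, 0.0092]
knob [ 0.4969 -0.3612  0.1104] 0.0025
A [ 0.5542 -0.2924  0.1061] 0.0011
B [ 0.572  -0.4095  0.1029] 0.0011
D [ 0.4465 -0.3092  0.0543] 0.0019
lamp [ 0.5032 -0.3199  0.0844] 0.0014
C [ 0.43950046 -0.43232865  0.1       ]
C [ 0.45017946 -0.42895881  0.08      ]
```

```bash
python3 -m jog '[[[0,0,0,0,0,-7.6],[0,0,0,0,0,-7.6],[-0.037,-0.038,0.01,0,0,0],[-0.037,-0.038,0.01,0,0,0],[-0.037,-0.038,0.01,0,0,0],[-0.037,-0.038,0.01,0,0,0],[-0.037,-0.038,0.01,0,0,0],[-0.037,-0.038,0.01,0,0,0],[-0.037,-0.038,0.01,0,0,0],[-0.037,-0.038,0.01,0,0,0],[-0.037,-0.038,0.01,0,0,0]]]' 0.06; python3 - <<'E'
from plan import *
plan([(.501,.113,.085,91.2),(.501,.113,.024,91.2,.025)])
from blocks import *
blocks("side")
E
```

```text
clock: 1.88
eef_pos: [0.4753, 0.1498, 0.1407]
tool_rot: [-0.02, 1.0, 0.004, 0.004]
ft_force: [-0.3, -0.5, -0.1]
grip_width: 0.0602
t 1.88 p [0.4753 0.1498 0.1407] zax [ 0.007  0.008 -1.   ] yaw_y 92.3 w 0.0602 F [-0.3 -0.5 -0.1] j [ 0.3   0.29 -0.17  1.1   0.01  0.26]
 1 x turn [0.5, 0.4, 1.1]
 2 x shift [-0.0125, -0.0187, 0.0278]
 3 x shift [0.0, 0.0, 0.0203]
side area px 533.5 rect c 487.4 -126.4 dims 101 40 ang 9.7 centroid 487.3 -127.6
side area px 253.5 rect c 490.0 -42.3 dims 57 39 ang 7.4 centroid 488.2 -43.5
side area px 418.5 rect c 457.4 33.9 dims 97 39 ang 2.3 centroid 456.9 33.6
side area px 300.5 rect c 498.4 111.6 dims 100 37 ang 1.2 centroid 495.6 113.5
```

```bash
python3 -m jog '[[[0,0,0,0.5,0.4,1.1],[-0.013,-0.019,0.028,0,0,0],[-0.013,-0.019,0.028,0,0,0],[0,0,0,0,0,0]]]'; python3 - <<'E'
from plan import *
plan([(.501,.113,.085,91.2),(.501,.113,.024,91.2,.025)])
E
```

```text
clock: 2.42
eef_pos: [0.5067, 0.1079, 0.0833]
tool_rot: [-0.006, 1.0, -0.002, 0.002]
ft_force: [0.5, 0.8, 0.5]
grip_width: 0.0602
t 2.42 p [0.5067 0.1079 0.0833] zax [ 0.003 -0.004 -1.   ] yaw_y 90.7 w 0.0602 F [0.5 0.8 0.5] j [ 0.21  0.39 -0.2   0.98 -0.    0.2 ]
 1 x turn [-0.3, 0.2, -0.5]
 1 x shift [0.0056, 0.0052, -0.0017]
 3 x shift [0.0, 0.0, 0.0203]
```

```bash
python3 -m jog '[[[0.0056,0.0052,0,0,0,0],[0,0,0,0,0,0],[0,0,0.02,0,0,0],[0,0,0.02,0,0,0],[0,0,0.015,0,0,0],[0,0,0,0,0,0]]]'; python3 - <<'E'
from plan import *
plan([(.501,.113,.024,91.2,.025)])
E
```

```text
clock: 3.18
eef_pos: [0.5022, 0.1198, 0.0333]
tool_rot: [-0.01, 1.0, -0.001, 0.006]
ft_force: [0.2, -0.4, -0.2]
grip_width: 0.0598
t 3.17 p [0.5022 0.1198 0.0333] zax [ 0.013 -0.001 -1.   ] yaw_y 91.2 w 0.0598 F [ 0.2 -0.4 -0.2] j [ 0.24  0.44 -0.27  0.85 -0.    0.22]
 1 x turn [-0.1, 0.7, -0.0]
 1 x shift [0.0013, -0.0067, 0.0093]
```

```bash
python3 -m jog '[[[0.001,-0.0067,0,0,0.7,0],[0,0,0,0,0,0],[0,0,0.009,0,0,0],[0,0,0,0,0,0]]]'; python3 - <<'E'
from plan import *
plan([(.501,.113,.024,91.2,.025)])
E
```

```text
clock: 3.68
eef_pos: [0.503, 0.1129, 0.0259]
tool_rot: [-0.01, 1.0, -0.0, 0.002]
ft_force: [-0.4, 0.4, -0.4]
grip_width: 0.0601
t 3.67 p [0.503  0.1129 0.0259] zax [ 0.004 -0.    -1.   ] yaw_y 91.1 w 0.0601 F [-0.4  0.4 -0.4] j [ 0.22  0.45 -0.27  0.84 -0.    0.2 ]
 1 x shift [0.002, 0.0001, 0.0019]
```

Close and lift.

```bash
python3 -m jog '[[[0,0,0,0,0,0],[0,0,0,0,0,0],[0,0,0,0,0,0],[0,0,0,0,0,0],[0,0,0,0,0,0],[0,0,-0.03,0,0,0],[0,0,-0.03,0,0,0],[0,0,-0.03,0,0,0],[0,0,0,0,0,0]]]' 0.02; python3 - <<'E'
from plan import *
t=np.radians(3.6);c=np.array([.48,.328])
for x,y in((.058,.04),(-.058,.04),(.058,-.04),(-.058,-.04)): print(x,y,np.round(c+[x*np.cos(t)-y*np.sin(t),x*np.sin(t)+y*np.cos(t)],4))
plan([(.5354,.3716,.1,93.6),(.5354,.3716,.013,93.6,.025)])
E
```

```text
clock: 4.8
eef_pos: [0.501, 0.1127, 0.1164]
tool_rot: [-0.01, 1.0, -0.001, -0.0]
ft_force: [0.7, 1.0, -0.9]
grip_width: 0.039
0.058 0.04 [0.5354 0.3716]
-0.058 0.04 [0.4196 0.3643]
0.058 -0.04 [0.5404 0.2917]
-0.058 -0.04 [0.4246 0.2844]
t 4.8 p [0.501  0.1127 0.1164] zax [-0.001 -0.002 -1.   ] yaw_y 91.2 w 0.039 F [ 0.7  1.  -0.9] j [ 0.22  0.35 -0.16  1.06 -0.    0.2 ]
 1 x turn [-0.1, -0.1, -2.4]
 6 x shift [-0.0084, 0.0427, 0.0027]
 4 x shift [0.0, 0.0, 0.0217]
```

```bash
python3 -m jog '[[[0,0,0,0,0,-2.4],[-0.0084,0.0427,0.003,0,0,0],[-0.0084,0.0427,0.003,0,0,0],[-0.0084,0.0427,0.003,0,0,0],[-0.0084,0.0427,0.003,0,0,0],[-0.0084,0.0427,0.003,0,0,0],[-0.0084,0.0427,0.003,0,0,0],[0,0,0,0,0,0],[0,0,0,0,0,0]]]'; python3 - <<'E'
from plan import *
plan([(.5354,.3716,.06,93.6),(.5354,.3716,.014,93.6,.02)])
E
```

```text
clock: 5.92
eef_pos: [0.5284, 0.374, 0.0791]
tool_rot: [-0.03, 0.999, -0.007, -0.011]
ft_force: [0.0, 0.0, -1.1]
grip_width: 0.0392
t 5.92 p [0.5284 0.374  0.0791] zax [-0.021 -0.014 -1.   ] yaw_y 93.5 w 0.0392 F [ 0.   0.  -1.1] j [0.62 0.64 0.23 1.18 0.   0.55]
 1 x turn [-0.7, -1.3, -0.1]
 1 x shift [-0.0069, -0.0029, 0.0191]
 3 x shift [0.0, 0.0, 0.0153]
```

```bash
python3 -m jog '[[[0,0,0,-0.7,-1.3,-0.1],[-0.0069,-0.0029,0.019,0,0,0],[0,0,0,0,0,0],[0,0,0.012,0,0,0],[0,0,0.012,0,0,0],[0,0,0,0,0,0]]]'; python3 - <<'E'
from plan import *
plan([(.5354,.3716,.014,93.6,.02)])
E
```

```text
clock: 6.68
eef_pos: [0.5348, 0.3659, 0.03]
tool_rot: [-0.029, 1.0, -0.002, -0.002]
ft_force: [-1.3, -0.2, -2.5]
grip_width: 0.039
t 6.67 p [0.5348 0.3659 0.03  ] zax [-0.005 -0.005 -1.   ] yaw_y 93.3 w 0.039 F [-1.3 -0.2 -2.5] j [ 0.6   0.68  0.15  1.05 -0.    0.54]
 1 x shift [-0.0009, 0.0056, 0.016]
```

```bash
python3 -m jog '[[[0,0.0056,0,0,0,0],[0,0,0.009,0,0,0],[0,0,0.007,0,0,0],[0,0,0,0,0,0]]]'; python3 - <<'E'
from plan import *
plan([(.5354,.3716,.014,93.6,.02)])
E
```

```text
clock: 7.18
eef_pos: [0.535, 0.373, 0.0138]
tool_rot: [-0.029, 1.0, -0.002, -0.001]
ft_force: [0.3, -0.9, -1.2]
grip_width: 0.0389
t 7.17 p [0.535  0.373  0.0138] zax [-0.003 -0.003 -1.   ] yaw_y 93.3 w 0.0389 F [ 0.3 -0.9 -1.2] j [ 0.61  0.7   0.14  1.02 -0.    0.55]
 1 x shift [-0.0003, -0.0014, -0.0002]
```

```bash
python3 -m jog '[[[0,0,0,0,0,0],[0,0,0,0,0,0],[0,0,-0.03,0,0,0],[0,0,-0.04,0,0,0],[0,0,-0.02,0,0,0],[0.0132,-0.0474,0,0,0,0],[0.0132,-0.0474,0,0,0,0],[0.0132,-0.0474,0,0,0,0],[0.0132,-0.0474,0,0,0,0],[0.0132,-0.0474,0,0,0,0],[0.0132,-0.0474,0,0,0,0],[0.0132,-0.0474,0,0,0,0]]]' 0.057;python3 -m jog '[[[0,0,0,0,0,0],[0,0,0,0,0,0]]]' ; python3 - <<'E'
from plan import *
plan([(.462,.036,.075,92),(.462,.036,.024,92,.02)])
E
```

```text
clock: 8.68
eef_pos: [0.465, 0.0313, 0.1121]
tool_rot: [-0.032, 0.999, 0.0, 0.006]
ft_force: [0.1, -0.3, 0.5]
grip_width: 0.057
clock: 8.93
eef_pos: [0.4648, 0.0287, 0.1133]
tool_rot: [-0.029, 1.0, 0.001, 0.007]
ft_force: [-0.2, 0.0, 0.1]
grip_width: 0.0573
t 8.93 p [0.4648 0.0287 0.1133] zax [ 0.014  0.001 -1.   ] yaw_y 93.3 w 0.0573 F [-0.2  0.   0.1] j [ 0.06  0.25 -0.3   1.    0.    0.  ]
 1 x turn [0.0, 0.8, 1.3]
 1 x shift [0.0025, 0.0074, 0.0383]
 3 x shift [0.0, 0.0, 0.017]
```

```bash
python3 -m jog '[[[0,0,0,0,0.8,1.3],[0.0025,0.0074,0.035,0,0,0],[0,0,0,0,0,0],[0,0,0,0,0,0]]]'; python3 - <<'E'
from plan import *
from blocks import *
plan([(.462,.036,.075,92),(.462,.036,.024,92,.02)])
blocks("side");blocks("scene")
blocks("scene",.037,(385,225,510,350))
E
```

```text
clock: 9.43
eef_pos: [0.4651, 0.0401, 0.0795]
tool_rot: [-0.02, 1.0, 0.001, 0.001]
ft_force: [-0.6, -0.8, 0.8]
grip_width: 0.0572
t 9.43 p [0.4651 0.0401 0.0795] zax [ 0.002  0.001 -1.   ] yaw_y 92.2 w 0.0572 F [-0.6 -0.8  0.8] j [ 0.09  0.3  -0.34  0.93  0.    0.05]
 1 x shift [0.0032, -0.004, 0.0045]
 3 x shift [0.0, 0.0, 0.017]
side area px 324.0 rect c 470.0 -130.4 dims 67 39 ang 10.6 centroid 467.7 -131.6
side area px 268.5 rect c 440.8 32.5 dims 68 38 ang 3.1 centroid 439.9 32.1
side area px 129.5 rect c 545.0 -34.4 dims 45 32 ang -42.3 centroid 543.7 -36.5
scene area px 208.5 rect c 544.3 -36.0 dims 46 43 ang -73.6 centroid 544.6 -33.3
scene area px 369.0 rect c 464.7 37.6 dims 99 45 ang 6.6 centroid 463.2 38.0
scene area px 256.5 rect c 471.1 -125.0 dims 59 48 ang 9.6 centroid 469.4 -127.7
scene area px 714.5 rect c 535.8 371.2 dims 97 38 ang 3.3 centroid 536.1 371.3
```

```bash
python3 -m jog '[[[0.003,-0.004,0.004,0,0,0],[0,0,0,0,0,0],[0,0,0.015,0,0,0],[0,0,0.015,0,0,0],[0,0,0.012,0,0,0],[0,0,0,0,0,0]]]'; python3 - <<'E'
from plan import *
plan([(.462,.036,.024,92,.02)])
E
```

```text
clock: 10.32
eef_pos: [0.4637, 0.0344, 0.0342]
tool_rot: [-0.018, 1.0, 0.001, 0.004]
ft_force: [-1.0, -0.0, 0.2]
grip_width: 0.057
t 10.32 p [0.4637 0.0344 0.0342] zax [ 0.007  0.002 -1.   ] yaw_y 92.1 w 0.057 F [-1.  -0.   0.2] j [ 0.07  0.36 -0.4   0.8   0.    0.04]
 1 x turn [0.1, 0.4, 0.1]
 1 x shift [0.0016, 0.0016, 0.0102]
```

```bash
python3 -m jog '[[[0.001,0.0016,0.005,0,0.4,0],[0,0,0.005,0,0,0],[0,0,0,0,0,0]]]'; python3 -m jog '[[[0,0,0,0,0,0],[0,0,0,0,0,0],[0,0,0,0,0,0],[0,0,0,0,0,0],[0,0,-0.03,0,0,0],[0,0,-0.03,0,0,0],[0,0,-0.03,0,0,0],[0,0,0,0,0,0],[0,0,0,0,0,0]]]' 0.02; python3 - <<'E'
from plan import *
plan([(.4196,.3643,.1,93.6),(.4196,.3643,.014,93.6,.025)])
E
```

```text
clock: 10.7
eef_pos: [0.4635, 0.0361, 0.0244]
tool_rot: [-0.018, 1.0, 0.001, 0.001]
ft_force: [-1.0, -1.2, 0.4]
grip_width: 0.0571
clock: 11.82
eef_pos: [0.4612, 0.0358, 0.1147]
tool_rot: [-0.018, 1.0, 0.001, -0.002]
ft_force: [-0.3, 0.7, -1.8]
grip_width: 0.0389
t 11.82 p [0.4612 0.0358 0.1147] zax [-0.003  0.001 -1.   ] yaw_y 92.1 w 0.0389 F [-0.3  0.7 -1.8] j [ 0.08  0.26 -0.29  1.02  0.    0.04]
 1 x turn [0.1, -0.2, -1.5]
 7 x shift [0.003, 0.0472, 0.0021]
 4 x shift [0.0, 0.0, 0.0215]
```

```bash
python3 -m jog '[[[0,0,0,0,-0.2,-1.5],[0.003,0.0472,0.0021,0,0,0],[0.003,0.0472,0.0021,0,0,0],[0.003,0.0472,0.0021,0,0,0],[0.003,0.0472,0.0021,0,0,0],[0.003,0.0472,0.0021,0,0,0],[0.003,0.0472,0.0021,0,0,0],[0.003,0.0472,0.0021,0,0,0],[0,0,0,0,0,0],[0,0,0,0,0,0]]]'; python3 - <<'E'
from plan import *
plan([(.4196,.3643,.05,93.6),(.4196,.3643,.014,93.6,.012)])
E
```

```text
clock: 13.08
eef_pos: [0.4114, 0.3696, 0.0861]
tool_rot: [-0.034, 0.999, -0.005, -0.009]
ft_force: [0.1, -1.2, -1.2]
grip_width: 0.0389
t 13.07 p [0.4114 0.3696 0.0861] zax [-0.017 -0.01  -1.   ] yaw_y 93.9 w 0.0389 F [ 0.1 -1.2 -1.2] j [ 0.73  0.46 -0.07  1.06  0.    0.66]
 1 x turn [-0.5, -1.0, 0.3]
 1 x shift [-0.0079, -0.0058, 0.0361]
 3 x shift [0.0, 0.0, 0.012]
```

```bash
python3 -m jog '[[[0,0,0,-0.5,-1,0.3],[-0.0079,-0.005,0.02,0,0,0],[0,0,0.013,0,0,0],[0,0,0,0,0,0],[0,0,0,0,0,0]]]'; python3 - <<'E'
from plan import *
plan([(.4196,.3643,.05,93.6),(.4196,.3643,.014,93.6,.012)])
E
```

```text
clock: 13.7
eef_pos: [0.4199, 0.3604, 0.0524]
tool_rot: [-0.028, 1.0, -0.0, 0.0]
ft_force: [1.0, -0.0, -1.0]
grip_width: 0.0385
t 13.7 p [0.4199 0.3604 0.0524] zax [ 0.001 -0.    -1.   ] yaw_y 93.2 w 0.0385 F [ 1. -0. -1.] j [ 0.71  0.48 -0.13  0.95 -0.    0.65]
 1 x shift [0.0, 0.0039, 0.0024]
 3 x shift [0.0, 0.0, 0.012]
```

```bash
python3 -m jog '[[[0,0.003,0.002,0,0,0],[0,0,0.012,0,0,0],[0,0,0.012,0,0,0],[0,0,0.011,0,0,0],[0,0,0,0,0,0],[0,0,0,0,0,0]]]';  python3 - <<'E'
from plan import *
plan([(.4196,.3643,.014,93.6,.012)])
E
```

```text
clock: 14.45
eef_pos: [0.4197, 0.3643, 0.0132]
tool_rot: [-0.029, 1.0, 0.0, 0.001]
ft_force: [0.4, -0.5, -1.5]
grip_width: 0.0388
t 14.45 p [0.4197 0.3643 0.0132] zax [ 0.001  0.001 -1.   ] yaw_y 93.3 w 0.0388 F [ 0.4 -0.5 -1.5] j [ 0.72  0.53 -0.17  0.87 -0.    0.66]
 1 x shift [0.0001, 0.0, -0.0008]
```

```bash
python3 -m jog '[[[0,0,0,0,0,0],[0,0,0,0,0,0],[0,0,-0.03,0,0,0],[0,0,-0.04,0,0,0],[0,0,-0.02,0,0,0],[-0.0077,-0.0453,0,0,0,0],[-0.0077,-0.0453,0,0,0,0],[-0.0077,-0.0453,0,0,0,0],[-0.0077,-0.0453,0,0,0,0],[-0.0077,-0.0453,0,0,0,0]]]' 0.057;python3 -m jog '[[[-0.0077,-0.0453,0,0,0,0],[-0.0077,-0.0453,0,0,0,0],[-0.0077,-0.0453,0,0,0,0],[-0.007,-0.04,0,0,0,0],[0,0,0,0,0,0],[0,0,0,0,0,0]]]' ; python3 - <<'E'
from plan import *
from blocks import *
plan([(.513,-.039,.075,94.3),(.513,-.039,.024,94.3,.02)])
blocks("side");blocks("scene")
blocks("scene",.037,(385,225,510,350))
E
```

```text
clock: 15.7
eef_pos: [0.4767, 0.1401, 0.1118]
tool_rot: [-0.032, 0.999, 0.004, 0.008]
ft_force: [0.7, 0.4, 0.2]
grip_width: 0.0568
clock: 16.45
eef_pos: [0.5218, -0.0423, 0.1151]
tool_rot: [-0.03, 0.999, 0.004, 0.013]
ft_force: [-0.1, 0.1, -0.3]
grip_width: 0.0572
t 16.45 p [ 0.5218 -0.0423  0.1151] zax [ 0.025  0.009 -1.   ] yaw_y 93.4 w 0.0572 F [-0.1  0.1 -0.3] j [-0.09  0.35 -0.16  1.03  0.01 -0.15]
 1 x turn [0.4, 1.5, -0.9]
 1 x shift [0.0085, 0.0039, 0.0401]
 3 x shift [0.0, 0.0, 0.017]
side area px 533.0 rect c 487.0 -127.5 dims 102 39 ang 9.7 centroid 486.8 -128.0
side area px 458.5 rect c 511.3 -40.8 dims 100 41 ang 3.6 centroid 510.6 -41.7
scene area px 537.0 rect c 514.8 -36.0 dims 98 48 ang 4.1 centroid 520.2 -35.5
scene area px 287.0 rect c 501.4 -120.1 dims 74 48 ang 8.9 centroid 509.6 -122.6
scene area px 724.5 rect c 535.0 371.2 dims 98 38 ang 3.5 centroid 535.4 371.1
scene area px 598.5 rect c 421.0 362.0 dims 99 39 ang 2.7 centroid 420.3 362.2
```

```bash
python3 -m jog '[[[0,0,0,0.4,1.5,-0.9],[0.0085,0.002,0.02,0,0,0],[0,0,0.015,0,0,0],[0,0,0,0,0,0],[0,0,0,0,0,0]]]'; python3 - <<'E'
from plan import *
plan([(.513,-.039,.06,94.3),(.513,-.039,.024,94.3,.02)])
E
```

```text
clock: 17.23
eef_pos: [0.5144, -0.0368, 0.0797]
tool_rot: [-0.043, 0.999, -0.0, -0.001]
ft_force: [-0.2, -0.2, -0.4]
grip_width: 0.0573
t 17.23 p [ 0.5144 -0.0368  0.0797] zax [-0.002 -0.001 -1.   ] yaw_y 94.9 w 0.0573 F [-0.2 -0.2 -0.4] j [-0.07  0.39 -0.2   0.98 -0.   -0.16]
 1 x turn [-0.0, -0.1, 0.6]
 1 x shift [0.0016, -0.0021, 0.0197]
 2 x shift [0.0, 0.0, 0.018]
```

```bash
python3 -m jog '[[[0.0016,-0.0021,0.01,0,0,0.6],[0,0,0.015,0,0,0],[0,0,0.01,0,0,0],[0,0,0,0,0,0],[0,0,0,0,0,0]]]'; python3 - <<'E'
from plan import *
plan([(.513,-.039,.024,94.3,.02)])
E
```

```text
clock: 17.85
eef_pos: [0.5134, -0.0396, 0.0427]
tool_rot: [-0.037, 0.999, -0.0, -0.0]
ft_force: [-0.9, 0.2, 0.3]
grip_width: 0.0572
t 17.85 p [ 0.5134 -0.0396  0.0427] zax [-0.001 -0.001 -1.   ] yaw_y 94.2 w 0.0572 F [-0.9  0.2  0.3] j [-0.08  0.43 -0.25  0.89 -0.   -0.15]
 1 x shift [0.0004, 0.0006, 0.0187]
```

```bash
python3 -m jog '[[[0,0,0.01,0,0,0],[0,0,0.009,0,0,0],[0,0,0,0,0,0]]]'; python3 -m jog '[[[0,0,0,0,0,0],[0,0,0,0,0,0],[0,0,0,0,0,0],[0,0,0,0,0,0],[0,0,-0.03,0,0,0],[0,0,-0.03,0,0,0],[0,0,-0.03,0,0,0],[0,0,0,0,0,0],[0,0,0,0,0,0]]]' 0.02; python3 - <<'E'
from plan import *
plan([(.5404,.2917,.1,93.6),(.5404,.2917,.014,93.6,.025)])
E
```

```text
clock: 18.23
eef_pos: [0.5139, -0.0396, 0.0228]
tool_rot: [-0.037, 0.999, -0.001, 0.0]
ft_force: [0.4, 0.3, 0.3]
grip_width: 0.0572
clock: 19.35
eef_pos: [0.5119, -0.0393, 0.1131]
tool_rot: [-0.037, 0.999, -0.0, -0.002]
ft_force: [-0.4, 0.4, -1.5]
grip_width: 0.0391
t 19.35 p [ 0.5119 -0.0393  0.1131] zax [-0.005 -0.001 -1.   ] yaw_y 94.2 w 0.0391 F [-0.4  0.4 -1.5] j [-0.08  0.35 -0.16  1.06 -0.   -0.15]
 1 x turn [-0.0, -0.3, 0.6]
 7 x shift [-0.007, 0.0469, 0.0019]
 4 x shift [0.0, 0.0, 0.0215]
```

```bash
python3 -m jog '[[[0,0,0,0,-0.3,0.6],[-0.008,0.0469,0.001,0,0,0],[-0.008,0.0469,0.001,0,0,0],[-0.008,0.0469,0.001,0,0,0],[-0.008,0.0469,0.001,0,0,0],[-0.008,0.0469,0.001,0,0,0],[-0.008,0.0469,0.001,0,0,0],[-0.008,0.0469,0.001,0,0,0],[0,0,0,0,0,0],[0,0,0,0,0,0]]]'; python3 - <<'E'
from plan import *
plan([(.5404,.2917,.05,93.6),(.5404,.2917,.014,93.6,.012)])
E
```

```text
clock: 20.6
eef_pos: [0.5421, 0.2983, 0.0903]
tool_rot: [-0.028, 1.0, -0.004, -0.01]
ft_force: [0.3, 0.8, -1.9]
grip_width: 0.0389
t 20.6 p [0.5421 0.2983 0.0903] zax [-0.019 -0.008 -1.   ] yaw_y 93.2 w 0.0389 F [ 0.3  0.8 -1.9] j [0.5  0.58 0.14 1.15 0.   0.45]
 1 x turn [-0.4, -1.1, -0.4]
 1 x shift [0.0021, -0.0065, 0.0403]
 3 x shift [0.0, 0.0, 0.012]
```

```bash
python3 -m jog '[[[0,0,0,-0.4,-1.1,-0.4],[0.002,-0.005,0.02,0,0,0],[0,0,0.018,0,0,0],[0,0,0,0,0,0],[0,0,0,0,0,0]]]'; python3 - <<'E'
from plan import *
plan([(.5404,.2917,.014,93.6,.012)])
E
```

```text
clock: 21.22
eef_pos: [0.5402, 0.2867, 0.0522]
tool_rot: [-0.028, 1.0, 0.0, 0.001]
ft_force: [-0.2, 0.2, -1.8]
grip_width: 0.0391
t 21.23 p [0.5402 0.2867 0.0522] zax [ 0.002  0.    -1.   ] yaw_y 93.2 w 0.0391 F [-0.2  0.2 -1.8] j [ 0.49  0.58  0.04  1.03 -0.    0.43]
 1 x turn [0.0, 0.1, -0.4]
 4 x shift [-0.0001, 0.0012, 0.0095]
```

```bash
python3 -m jog '[[[0,0.0045,0.0,0,0,-0.4],[0,0,0.013,0,0,0],[0,0,0.013,0,0,0],[0,0,0.011,0,0,0],[0,0,0,0,0,0],[0,0,0,0,0,0]]]';  python3 - <<'E'
from plan import *
plan([(.5404,.2917,.014,93.6,.012)])
E
```

```text
clock: 21.98
eef_pos: [0.5406, 0.2918, 0.0135]
tool_rot: [-0.031, 1.0, 0.001, 0.002]
ft_force: [-0.3, 0.5, -0.7]
grip_width: 0.0392
t 21.98 p [0.5406 0.2918 0.0135] zax [ 0.003  0.001 -1.   ] yaw_y 93.6 w 0.0392 F [-0.3  0.5 -0.7] j [ 0.5   0.63  0.01  0.95 -0.    0.43]
 1 x shift [0.0002, -0.0001, -0.0005]
```

```bash
python3 -m jog '[[[0,0,0,0,0,0],[0,0,0,0,0,0],[0,0,-0.03,0,0,0],[0,0,-0.04,0,0,0],[0,0,-0.02,0,0,0],[0.0088,-0.0458,0,0,0,0],[0.0088,-0.0458,0,0,0,0],[0.0088,-0.0458,0,0,0,0],[0.0088,-0.0458,0,0,0,0],[0.0088,-0.0458,0,0,0,0]]]' 0.057;python3 -m jog '[[[0.0088,-0.0458,0,0,0,0],[0.0088,-0.0458,0,0,0,0],[0.0088,-0.0458,0,0,0,0],[0.008,-0.04,0,0,0,0],[0,0,0,0,0,0],[0,0,0,0,0,0]]]' ; python3 - <<'E'
from plan import *
from blocks import *
plan([(.488,-.125,.075,98.8),(.488,-.125,.024,98.8,.02)])
blocks("side");blocks("scene")
blocks("scene",.037,(385,225,510,350))
E
```

```text
clock: 23.22
eef_pos: [0.5155, 0.0591, 0.1117]
tool_rot: [-0.035, 0.999, 0.003, 0.01]
ft_force: [0.4, -0.6, 0.1]
grip_width: 0.0569
clock: 23.98
eef_pos: [0.4946, -0.1294, 0.1148]
tool_rot: [-0.032, 0.999, 0.002, 0.015]
ft_force: [-0.1, -0.0, -0.4]
grip_width: 0.0573
t 23.98 p [ 0.4946 -0.1294  0.1148] zax [ 0.03   0.004 -1.   ] yaw_y 93.7 w 0.0573 F [-0.1 -0.  -0.4] j [-0.26  0.32 -0.2   1.02  0.01 -0.33]
 1 x turn [0.1, 1.7, -5.1]
 1 x shift [0.0058, 0.0054, 0.0398]
 3 x shift [0.0, 0.0, 0.017]
side area px 501.0 rect c 486.3 -127.6 dims 100 39 ang 9.5 centroid 484.7 -128.2
scene area px 474.5 rect c 489.9 -122.1 dims 97 48 ang 9.3 centroid 494.0 -121.8
scene area px 723.5 rect c 535.0 371.2 dims 98 38 ang 3.5 centroid 535.3 371.1
scene area px 664.0 rect c 542.0 289.8 dims 97 38 ang 3.8 centroid 542.2 289.9
scene area px 599.5 rect c 421.0 362.0 dims 99 39 ang 2.7 centroid 420.3 362.2
```

```bash
python3 -m jog '[[[0,0,0,0.1,1.7,-5.1],[0.0058,0.004,0.02,0,0,0],[0,0,0.018,0,0,0],[0,0,0,0,0,0],[0,0,0,0,0,0]]]'; python3 - <<'E'
from plan import *
plan([(.488,-.125,.06,98.8),(.488,-.125,.024,98.8,.02)])
E
```

```text
clock: 24.75
eef_pos: [0.49, -0.1203, 0.0768]
tool_rot: [-0.084, 0.996, -0.0, 0.0]
ft_force: [0.5, 0.2, -0.2]
grip_width: 0.057
t 24.75 p [ 0.49   -0.1203  0.0768] zax [ 0.001 -0.001 -1.   ] yaw_y 99.6 w 0.057 F [ 0.5  0.2 -0.2] j [-0.24  0.37 -0.24  0.96 -0.   -0.41]
 1 x turn [-0.0, 0.0, 0.8]
 1 x shift [0.0027, -0.0043, 0.0168]
 2 x shift [0.0, 0.0, 0.018]
```

```bash
python3 -m jog '[[[0.0027,-0.004,0.01,0,0,0.6],[0,0,0.015,0,0,0],[0,0,0.01,0,0,0],[0,0,0,0,0,0],[0,0,0,0,0,0]]]'; python3 - <<'E'
from plan import *
plan([(.488,-.125,.024,98.8,.02)])
E
```

```text
clock: 25.38
eef_pos: [0.4885, -0.1252, 0.0402]
tool_rot: [-0.078, 0.997, -0.001, 0.001]
ft_force: [0.6, -0.7, 1.4]
grip_width: 0.0568
t 25.38 p [ 0.4885 -0.1252  0.0402] zax [ 0.002 -0.001 -1.   ] yaw_y 99.0 w 0.0568 F [ 0.6 -0.7  1.4] j [-0.25  0.42 -0.29  0.87 -0.   -0.41]
 1 x shift [0.0005, 0.0002, 0.0162]
```

```bash
python3 -m jog '[[[0,0,0.009,0,0,0],[0,0,0.007,0,0,0],[0,0,0,0,0,0]]]'; python3 -m jog '[[[0,0,0,0,0,0],[0,0,0,0,0,0],[0,0,0,0,0,0],[0,0,0,0,0,0],[0,0,-0.03,0,0,0],[0,0,-0.03,0,0,0],[0,0,-0.03,0,0,0],[0,0,0,0,0,0],[0,0,0,0,0,0]]]' 0.02; python3 - <<'E'
from plan import *
plan([(.4246,.2844,.115,93.6)])
E
```

```text
clock: 25.75
eef_pos: [0.489, -0.1253, 0.0235]
tool_rot: [-0.078, 0.997, -0.001, 0.002]
ft_force: [-0.1, 0.1, -0.3]
grip_width: 0.0571
clock: 26.88
eef_pos: [0.4869, -0.1247, 0.1138]
tool_rot: [-0.078, 0.997, -0.0, -0.001]
ft_force: [-0.6, 0.2, -1.3]
grip_width: 0.0391
t 26.88 p [ 0.4869 -0.1247  0.1138] zax [-0.001 -0.    -1.   ] yaw_y 99.0 w 0.0391 F [-0.6  0.2 -1.3] j [-0.25  0.33 -0.19  1.05 -0.   -0.41]
 1 x turn [0.0, -0.1, 5.4]
 9 x shift [0.0041, 0.0458, -0.0001]
```

```bash
python3 -m jog '[[[0,0,0,0,0,5.4],[0.0036,0.0452,0,0,0,0],[0.0036,0.0452,0,0,0,0],[0.0036,0.0452,0,0,0,0],[0.0036,0.0452,0,0,0,0],[0.0036,0.0452,0,0,0,0],[0.0036,0.0452,0,0,0,0],[0.0036,0.0452,0,0,0,0],[0.0036,0.0452,0,0,0,0],[0.0036,0.0452,0,0,0,0],[0,0,0,0,0,0],[0,0,0,0,0,0]]]'; python3 - <<'E'
from plan import *
plan([(.4246,.2844,.05,93.6),(.4246,.2844,.014,93.6,.012)])
E
```

```text
clock: 28.38
eef_pos: [0.4193, 0.2885, 0.0955]
tool_rot: [-0.028, 0.999, -0.004, -0.014]
ft_force: [-0.3, 0.4, -1.9]
grip_width: 0.0387
t 28.38 p [0.4193 0.2885 0.0955] zax [-0.028 -0.008 -1.   ] yaw_y 93.2 w 0.0387 F [-0.3  0.4 -1.9] j [ 0.6   0.38 -0.17  1.05  0.01  0.54]
 1 x turn [-0.4, -1.7, -0.4]
 1 x shift [-0.005, -0.0044, 0.0455]
 3 x shift [0.0, 0.0, 0.012]
```

```bash
python3 -m jog '[[[0,0,0,-0.4,-1.7,-0.4],[-0.005,-0.002,0.02,0,0,0],[0,0,0.02,0,0,0],[0,0,0,0,0,0],[0,0,0,0,0,0]]]'; python3 - <<'E'
from plan import *
plan([(.4246,.2844,.014,93.6,.012)])
E
```

```text
clock: 29.0
eef_pos: [0.4241, 0.2801, 0.0526]
tool_rot: [-0.028, 1.0, -0.002, -0.001]
ft_force: [-1.5, -0.4, -1.0]
grip_width: 0.0392
t 29.0 p [0.4241 0.2801 0.0526] zax [-0.003 -0.003 -1.   ] yaw_y 93.2 w 0.0392 F [-1.5 -0.4 -1. ] j [ 0.58  0.41 -0.25  0.91 -0.    0.53]
 1 x turn [-0.2, -0.2, -0.4]
 4 x shift [-0.0002, 0.0011, 0.0097]
```

```bash
python3 -m jog '[[[0,0.0042,0.0,0,0,-0.4],[0,0,0.013,0,0,0],[0,0,0.013,0,0,0],[0,0,0.011,0,0,0],[0,0,0,0,0,0],[0,0,0,0,0,0]]]';  python3 - <<'E'
from plan import *
plan([(.4246,.2844,.014,93.6,.012)])
E
```

```text
clock: 29.75
eef_pos: [0.4244, 0.2846, 0.0139]
tool_rot: [-0.031, 1.0, -0.001, -0.001]
ft_force: [0.1, -0.3, -0.4]
grip_width: 0.0387
t 29.75 p [0.4244 0.2846 0.0139] zax [-0.001 -0.002 -1.   ] yaw_y 93.6 w 0.0387 F [ 0.1 -0.3 -0.4] j [ 0.59  0.47 -0.29  0.82 -0.    0.53]
 1 x shift [-0.0002, -0.0002, -0.0001]
```

```bash
python3 -m jog '[[[0,0,0,0,0,0],[0,0,0,0,0,0],[0,0,-0.03,0,0,0],[0,0,-0.04,0,0,0],[0,0,-0.05,0,0,0],[0,0,-0.05,0,0,0],[0,0,0,0,0,0],[0,0,0,0,0,0]]]' 0.07; python3 - <<'E'
from plan import *
from blocks import *
st();blocks("scene",.037,(385,225,510,350))
a,c=snap("side","side1.png");b,c2=snap("scene","scene1.png")
A=cv2.resize(a[150:280,240:410],(765,585),interpolation=cv2.INTER_CUBIC)
B=cv2.resize(b[165:355,235:515],(800,543),interpolation=cv2.INTER_CUBIC)
cv2.imwrite("pics/c3.png",A);cv2.imwrite("pics/c4.png",B)
E
```

```text
clock: 30.75
eef_pos: [0.4255, 0.2856, 0.1917]
tool_rot: [-0.031, 1.0, 0.0, 0.002]
ft_force: [-0.2, -0.2, -0.6]
grip_width: 0.0701
t 30.75 p [0.4255 0.2856 0.1917] zax [ 0.003  0.001 -1.   ] yaw_y 93.6 w 0.0701 F [-0.2 -0.2 -0.6] j [ 0.59  0.28 -0.04  1.24 -0.    0.53]
scene area px 731.5 rect c 535.2 371.1 dims 100 38 ang 3.4 centroid 535.3 371.0
scene area px 680.0 rect c 541.1 289.8 dims 100 38 ang 3.8 centroid 541.4 289.8
scene area px 600.5 rect c 421.0 362.0 dims 99 39 ang 2.7 centroid 420.6 362.0
scene area px 551.5 rect c 425.8 283.0 dims 98 38 ang 4.5 centroid 425.7 282.6
```

View pics/c3.png

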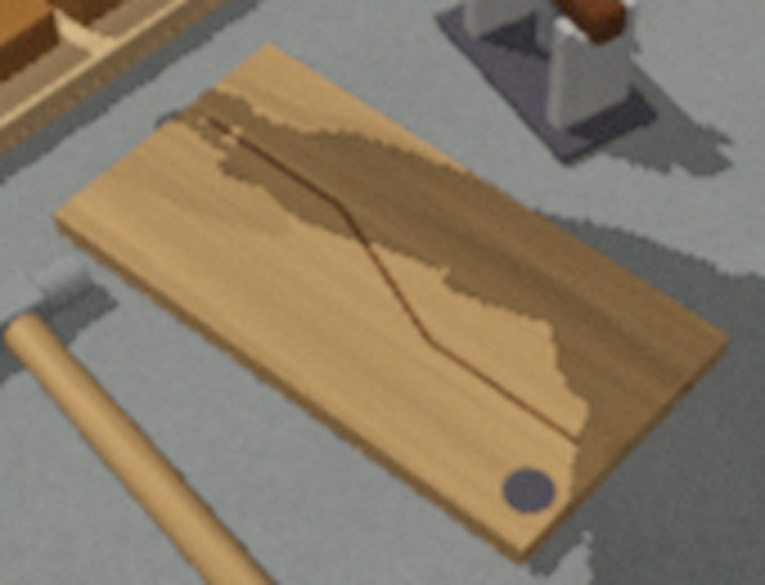

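View pics/c4.png

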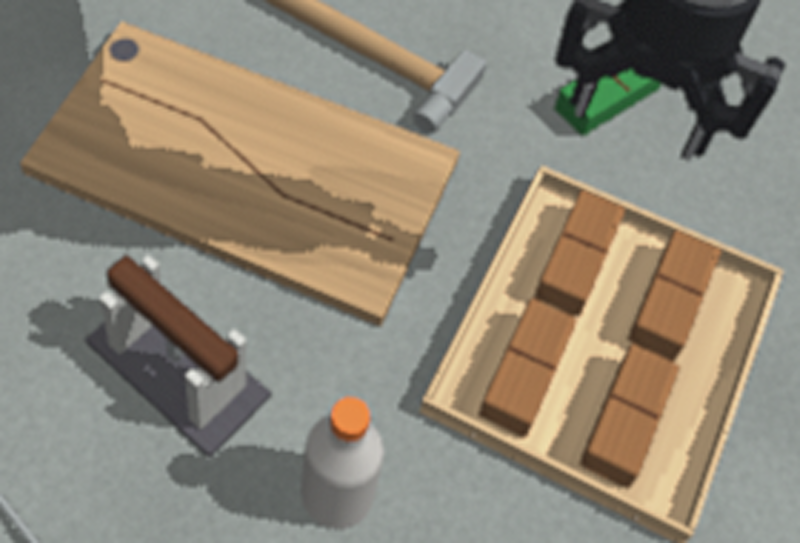

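```bash
cat > planr.py <<'E'
from plan import *
t=np.radians(8.8);a=np.radians(25)
n=np.array([-np.sin(a)*np.cos(t),-np.sin(a)*np.sin(t),np.cos(a)]);K=np.array([.496,-.361,.109])
ya=np.array([-np.sin(t),np.cos(t),0]);za=-n;KR=R.from_matrix(np.c_[np.cross(ya,za),ya,za])
def planR(p,T,v=.05):
    o,m=st();Rc=R.from_matrix(m);rv=np.degrees((Rc.inv()*T).as_rotvec());k=max(1,int(np.ceil(np.abs(rv).max()/9)))
    s=T.inv().apply(p-np.array(o["eef_pos"]));k2=max(1,int(np.ceil(np.linalg.norm(s)/v)))
    print("turn",np.round(rv,2),k,"x",np.round(rv/k,2).tolist(),"then shift",np.round(s,4),k2,"x",np.round(s/k2,4).tolist())
E
python3 - <<'E'
from planr import *
S=lambda u,v:(240+u/4.5,150+v/4.5);Q=lambda u,v:(235+u/2.857,165+v/2.857)
_,c=snap("side");_,c2=snap("scene")
P=[]
for a,b in(((578,441),(104,82)),((432,343),(203,120)),((343,206),(285,195)),((205,117),(392,239))):
    x,y=onz(c,*S(*a),.018)[:2],onz(c2,*Q(*b),.018)[:2];P.append((x+y)/2);print(np.round(x,4),np.round(y,4),np.round(P[-1],4))
print([round(float(np.linalg.norm(P[i+1]-P[i])),4) for i in range(3)])
plan([(.467,-.366,.23,98.8)])
E
```

```text
[ 0.4915 -0.1567] [ 0.4918 -0.152 ] [ 0.4916 -0.1543]
[ 0.479 -0.059] [ 0.4787 -0.0525] [ 0.4788 -0.0557]
[0.5081 0.0456] [0.5066 0.0501] [0.5074 0.0478]
[0.494  0.1512] [0.4955 0.1474] [0.4947 0.1493]
[0.0994, 0.1074, 0.1022]
t 31.0 p [0.425  0.2852 0.1904] zax [ 0.001 -0.001 -1.   ] yaw_y 93.6 w 0.0699 F [0.1 0.  0.1] j [ 0.59  0.29 -0.04  1.24 -0.    0.53]
 1 x turn [-0.1, 0.0, -5.2]
 14 x shift [0.0042, -0.0464, -0.0028]
```

```bash
python3 -m jog '[[[0,0,0,0,0,-5.2],[0.0042,-0.0464,-0.003,0,0,0],[0.0042,-0.0464,-0.003,0,0,0],[0.0042,-0.0464,-0.003,0,0,0],[0.0042,-0.0464,-0.003,0,0,0],[0.0042,-0.0464,-0.003,0,0,0],[0.0042,-0.0464,-0.003,0,0,0],[0.0042,-0.0464,-0.003,0,0,0],[0.0042,-0.0464,-0.003,0,0,0],[0.0042,-0.0464,-0.003,0,0,0]]]' 0.075; python3 -m jog '[[[0.0042,-0.0464,-0.003,0,0,0],[0.0042,-0.0464,-0.003,0,0,0],[0.0042,-0.0464,-0.003,0,0,0],[0.0042,-0.0464,-0.003,0,0,0],[0,0,0,0,0,0],[0,0,0,0,0,0]]]'; python3 - <<'E'
from planr import *
planR(K+.08*n,KR)
E
```

```text
clock: 32.25
eef_pos: [0.4506, -0.1431, 0.2098]
tool_rot: [-0.082, 0.997, -0.001, -0.008]
ft_force: [0.8, -0.1, 0.3]
grip_width: 0.0751
clock: 33.0
eef_pos: [0.4617, -0.3367, 0.2153]
tool_rot: [-0.08, 0.997, 0.002, -0.012]
ft_force: [-0.1, -0.1, 0.3]
grip_width: 0.0753
t 33.0 p [ 0.4617 -0.3367  0.2153] zax [-0.025  0.003 -1.   ] yaw_y 99.1 w 0.0753 F [-0.1 -0.1  0.3] j [-0.62  0.41  0.2   1.38 -0.01 -0.78]
turn [  0.45 -26.4    0.26] 3 x [0.15, -8.8, 0.09] then shift [ 0.0176 -0.0293  0.0291] 1 x [0.0176, -0.0293, 0.0291]
```

```bash
python3 -m jog '[[[0,0,0,0.15,-8.8,0],[0,0,0,0.15,-8.8,0],[0,0,0,0.15,-8.8,0],[0,0,0,0,0,0],[0,0,0,0,0,0]]]'; python3 - <<'E'
from planr import *
planR(K+.08*n,KR);planR(K-.0187*n,KR)
E
```

```text
clock: 33.62
eef_pos: [0.4624, -0.3283, 0.2124]
tool_rot: [-0.081, 0.972, 0.021, 0.219]
ft_force: [0.6, -0.3, -0.2]
grip_width: 0.0748
t 33.62 p [ 0.4624 -0.3283  0.2124] zax [ 0.423  0.076 -0.903] yaw_y 99.6 w 0.0748 F [ 0.6 -0.3 -0.2] j [-0.81  0.19 -0.2   0.93  0.37 -0.93]
turn [0.58 0.46 0.64] 1 x [0.58, 0.46, 0.64] then shift [ 0.0182 -0.0374  0.0256] 1 x [0.0182, -0.0374, 0.0256]
t 33.62 p [ 0.4624 -0.3283  0.2124] zax [ 0.423  0.076 -0.903] yaw_y 99.6 w 0.0748 F [ 0.6 -0.3 -0.2] j [-0.81  0.19 -0.2   0.93  0.37 -0.93]
turn [0.58 0.46 0.64] 1 x [0.58, 0.46, 0.64] then shift [ 0.0182 -0.0374  0.1243] 3 x [0.0061, -0.0125, 0.0414]
```

```bash
python3 -m jog '[[[0,0,0,0.6,0.5,0.6],[0.018,-0.037,0.025,0,0,0],[0,0,0,0,0,0],[0,0,0,0,0,0]]]'; python3 - <<'E'
from planr import *
planR(K-.0187*n,KR)
im,c=snap("wrist","w1.png")
im,c=snap("side","s2.png")
E
```

```text
clock: 34.12
eef_pos: [0.4686, -0.3662, 0.1849]
tool_rot: [-0.079, 0.973, 0.014, 0.216]
ft_force: [0.7, 0.1, 0.5]
grip_width: 0.0752
t 34.12 p [ 0.4686 -0.3662  0.1849] zax [ 0.418  0.062 -0.906] yaw_y 99.2 w 0.0752 F [0.7 0.1 0.5] j [-0.84  0.27 -0.17  0.89  0.36 -0.96]
turn [-0.15 -0.01  0.47] 1 x [-0.15, -0.01, 0.47] then shift [0.0068 0.0009 0.0992] 2 x [0.0034, 0.0005, 0.0496]
```

View pics/w1.png

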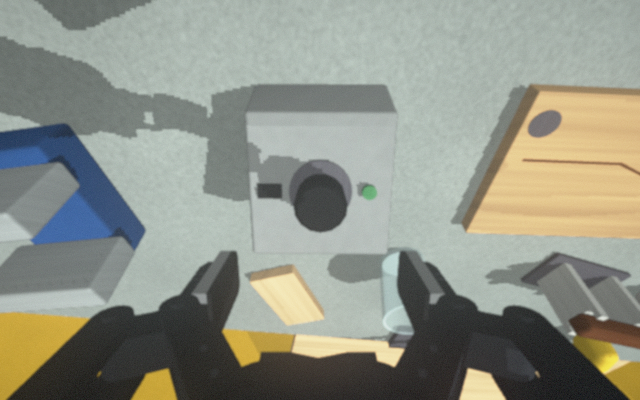

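```bash
python3 -m jog '[[[0,0,0,0,0,0.5],[0.0068,0.001,0.02,0,0,0],[0,0,0.02,0,0,0],[0,0,0,0,0,0],[0,0,0,0,0,0]]]'; python3 - <<'E'
from planr import *
planR(K-.0187*n,KR)
im,c=snap("wrist")
g=cv2.cvtColor(im,cv2.COLOR_BGR2GRAY);m=(g<45).astype(np.uint8);k,l,s,cen=cv2.connectedComponentsWithStats(m)
print([(s[i].tolist(),cen[i].round(1).tolist()) for i in range(1,k) if s[i][4]>300])
print("pred",[np.round(proj(c,K+d*n),1) for d in(.015,-.017,-.033)])
E
```

```text
clock: 34.85
eef_pos: [0.4804, -0.3628, 0.1498]
tool_rot: [-0.075, 0.973, 0.013, 0.218]
ft_force: [-0.0, -0.9, 0.8]
grip_width: 0.0751
t 34.85 p [ 0.4804 -0.3628  0.1498] zax [ 0.422  0.058 -0.905] yaw_y 98.7 w 0.0751 F [-0.  -0.9  0.8] j [-0.82  0.31 -0.22  0.78  0.36 -0.93]
turn [-0.41  0.19  0.13] 1 x [-0.41, 0.19, 0.13] then shift [ 0.0031 -0.0006  0.0623] 2 x [0.0015, -0.0003, 0.0311]
[([496, 319, 132, 81, 5154], [556.8, 370.4]), ([9, 331, 134, 69, 3759], [79.1, 378.5]), ([173, 340, 117, 60, 1668], [215.7, 382.8]), ([309, 358, 142, 42, 1662], [395.9, 389.2])]
pred [array([316.1, 231.5]), array([316.6, 213.2]), array([316.9, 205.8])]
```

```bash
python3 - <<'E'
from planr import *
im,c=snap("wrist")
g=cv2.cvtColor(im,cv2.COLOR_BGR2GRAY)
for th in(55,65,75):
    m=(g[150:290,250:390]<th).astype(np.uint8);k,l,s,cen=cv2.connectedComponentsWithStats(m)
    print(th,[(s[i].tolist(),(cen[i]+[250,150]).round(1).tolist()) for i in range(1,k) if s[i][4]>150])
print(np.round(R.from_rotvec(np.ravel(c["rvec"])).as_matrix()@n,2), c["fx"])
E
```

```text
55 []
65 [([38, 42, 61, 50, 1927], [318.5, 215.5])]
75 [([38, 41, 61, 69, 3278], [318.0, 225.5]), ([0, 52, 24, 15, 340], [261.6, 208.8])]
[-0.01  0.29 -0.96] 316.1479799784742
```

```bash
python3 -m jog '[[[0.003,0,0.015,-0.4,0,0],[0,0,0.015,0,0,0],[0,0,0.015,0,0,0],[0,0,0.008,0,0,0],[0,0,0,0,0,0],[0,0,0,0,0,0]]]'; python3 - <<'E'
from planr import *
planR(K-.0187*n,KR)
E
```

```text
clock: 35.7
eef_pos: [0.5013, -0.3599, 0.0969]
tool_rot: [-0.076, 0.973, 0.017, 0.217]
ft_force: [-0.1, 0.2, 0.8]
grip_width: 0.0751
t 35.7 p [ 0.5013 -0.3599  0.0969] zax [ 0.42   0.065 -0.905] yaw_y 98.9 w 0.0751 F [-0.1  0.2  0.8] j [-0.79  0.39 -0.25  0.66  0.35 -0.9 ]
turn [0.02 0.18 0.11] 1 x [0.02, 0.18, 0.11] then shift [-0.0002 -0.0003  0.0055] 1 x [-0.0002, -0.0003, 0.0055]
```

```bash
python3 -m jog '[[[0,0,0.004,0,0,0],[0,0,0,0,0,0]]]'; python3 -m jog '[[[0,0,0,0,0,0],[0,0,0,0,0,0],[0,0,0,0,0,0],[0,0,0,0,0,0],[0,0,0,0,0,0]]]' 0.02; python3 - <<'E'
from planr import *
o,m=st();print("along n rel K",np.dot(np.array(o["eef_pos"])-K,n), "F.n",np.dot(o["ft_force"],n))
E
```

```text
clock: 35.95
eef_pos: [0.5033, -0.3601, 0.0939]
tool_rot: [-0.076, 0.973, 0.016, 0.218]
ft_force: [-0.5, -0.3, 0.1]
grip_width: 0.0749
clock: 36.58
eef_pos: [0.5031, -0.3594, 0.095]
tool_rot: [-0.076, 0.973, 0.017, 0.218]
ft_force: [-0.4, 1.1, 0.1]
grip_width: 0.0364
t 36.58 p [ 0.5031 -0.3594  0.095 ] zax [ 0.422  0.065 -0.904] yaw_y 98.9 w 0.0364 F [-0.4  1.1  0.1] j [-0.79  0.39 -0.25  0.65  0.35 -0.9 ]
along n rel K -0.015757636518420395 F.n 0.16284156554679521
```

```bash
python3 -m jog '[[[0,0,-0.006,0,0,0],[0,0,-0.006,0,0,0],[0,0,-0.004,0,0,0],[0,0,0,0,0,0]]]'; python3 - <<'E'
from planr import *
o,m=st();print("along n rel K",np.dot(np.array(o["eef_pos"])-K,n), "F.n",np.dot(o["ft_force"],n))
E
```

```text
clock: 37.08
eef_pos: [0.4967, -0.3604, 0.1086]
tool_rot: [-0.076, 0.973, 0.017, 0.218]
ft_force: [4.9, -0.5, -6.3]
grip_width: 0.0366
t 37.08 p [ 0.4967 -0.3604  0.1086] zax [ 0.422  0.066 -0.904] yaw_y 99.0 w 0.0366 F [ 4.9 -0.5 -6.3] j [-0.8   0.37 -0.24  0.69  0.36 -0.91]
along n rel K -0.0007195007730058748 F.n -7.706150564177196
```

```bash
python3 -m jog '[[[0,0,-0.006,0,0,0],[0,0,-0.003,0,0,0],[0,0,-0.002,0,0,0],[0,0,0,0,0,0]]]'; python3 - <<'E'
from planr import *
o,m=st();print("along n rel K",np.dot(np.array(o["eef_pos"])-K,n), "F.n",np.dot(o["ft_force"],n))
E
```

```text
clock: 37.58
eef_pos: [0.4942, -0.3608, 0.1142]
tool_rot: [-0.078, 0.973, 0.017, 0.218]
ft_force: [6.8, -1.6, -8.5]
grip_width: 0.0361
t 37.58 p [ 0.4942 -0.3608  0.1142] zax [ 0.421  0.068 -0.905] yaw_y 99.1 w 0.0361 F [ 6.8 -1.6 -8.5] j [-0.81  0.36 -0.24  0.71  0.36 -0.92]
along n rel K 0.005481689090384542 F.n -10.461487573641854
```

```bash
python3 -m jog '[[[0,0,-0.004,0,0,0],[0,0,-0.004,0,0,0],[0,0,-0.004,0,0,0]]]'; python3 - <<'E'
from planr import *
o,m=st();print("along n rel K",np.dot(np.array(o["eef_pos"])-K,n), "F.n",np.dot(o["ft_force"],n))
E
```

```text
clock: 37.95
eef_pos: [0.4935, -0.3608, 0.1152]
tool_rot: [-0.08, 0.973, 0.019, 0.217]
ft_force: [24.0, -3.9, -30.9]
grip_width: 0.0363
t 37.95 p [ 0.4935 -0.3608  0.1152] zax [ 0.419  0.071 -0.905] yaw_y 99.4 w 0.0363 F [ 24.   -3.9 -30.9] j [-0.81  0.36 -0.23  0.72  0.36 -0.92]
along n rel K 0.006689602520039056 F.n -37.78196692194281
```

```bash
python3 -m jog '[[[0,0,0,0,0,0],[0,0,0,0,0,0],[0,0,0,0,0,0],[0,0,0,0,0,0],[0,0,0,0,0,0],[0,0,-0.03,0,0,0],[0,0,-0.03,0,0,0],[0,0,-0.04,0,0,0],[0,0,-0.03,0,0,0],[0,0,0,0,0,0],[0,0,0,0,0,0]]]' 0.08; python3 - <<'E'
from planr import *
st()
im,c=snap("wrist")
g=cv2.cvtColor(im,cv2.COLOR_BGR2GRAY)
for th in (65,75):
    m=(g[60:300,220:400]<th).astype(np.uint8);k,l,s,cen=cv2.connectedComponentsWithStats(m)
    print(th,[(s[i].tolist(),(cen[i]+[220,60]).round(1).tolist()) for i in range(1,k) if s[i][4]>150])
print("pred rest",[np.round(proj(c,K+d*n),1) for d in(.015,-.017)],"pred out",[np.round(proj(c,K+d*n),1) for d in(.037,.005)])
# stylus pose from both views at several points
yb=np.radians(79.3);d=np.array([np.cos(yb),np.sin(yb)])
print("target yaw",79.3)
plan([(.681,.057,.2,169.3)])
E
```

```text
clock: 39.33
eef_pos: [0.4362, -0.3709, 0.2381]
tool_rot: [-0.079, 0.973, 0.017, 0.217]
ft_force: [-0.7, -0.8, -0.4]
grip_width: 0.0804
t 39.33 p [ 0.4362 -0.3709  0.2381] zax [ 0.42   0.068 -0.905] yaw_y 99.3 w 0.0804 F [-0.7 -0.8 -0.4] j [-0.9   0.21 -0.1   1.04  0.38 -1.02]
65 [([80, 108, 36, 21, 223], [315.6, 174.7]), ([0, 198, 11, 42, 257], [223.6, 279.5])]
75 [([78, 107, 41, 44, 1354], [318.3, 188.8]), ([0, 194, 12, 46, 479], [225.1, 277.9])]
pred rest [array([317.4, 191.7]), array([317.3, 182.9])] pred out [array([317.4, 198.9]), array([317.3, 188.8])]
target yaw 79.3
t 39.38 p [ 0.4363 -0.3709  0.2381] zax [ 0.42   0.068 -0.905] yaw_y 99.3 w 0.08 F [0.1 1.2 0. ] j [-0.9   0.21 -0.1   1.04  0.38 -1.02]
 8 x turn [-1.9, 2.7, -8.6]
 10 x shift [-0.0466, -0.0161, 0.0038]
```

```bash
python3 -m jog '[[[0,0,0,-1.9,2.7,-8.6],[0,0,0,-1.9,2.7,-8.6],[0,0,0,-1.9,2.7,-8.6],[0,0,0,-1.9,2.7,-8.6],[0,0,0,-1.9,2.7,-8.6],[0,0,0,-1.9,2.7,-8.6],[0,0,0,-1.9,2.7,-8.6],[0,0,0,-1.9,2.7,-8.6],[0,0,0,0,0,0]]]' 0.07; python3 - <<'E'
from plan import *
plan([(.64,.05,.22,169.3)])
im,c=snap("side");im2,c2=snap("scene","s3.png")
A=cv2.resize(im[115:190,330:395],(416,480),interpolation=cv2.INTER_CUBIC);B=cv2.resize(im2[245:325,260:335],(360,384),interpolation=cv2.INTER_CUBIC)
B=cv2.copyMakeBorder(B,0,96,0,0,cv2.BORDER_CONSTANT)
cv2.imwrite("pics/c5.png",np.hstack([A,B]))
E
```

```text
clock: 40.5
eef_pos: [0.4357, -0.3648, 0.2216]
tool_rot: [-0.655, 0.756, 0.011, -0.005]
ft_force: [-0.3, 0.3, -0.5]
grip_width: 0.07
t 40.5 p [ 0.4357 -0.3648  0.2216] zax [-0.022  0.01  -1.   ] yaw_y 171.8 w 0.07 F [-0.3  0.3 -0.5] j [-0.69  0.4   0.2   1.4  -0.01 -2.12]
 1 x turn [1.4, 0.4, 2.5]
 10 x shift [-0.0446, -0.0124, 0.0002]
```

View pics/c5.png

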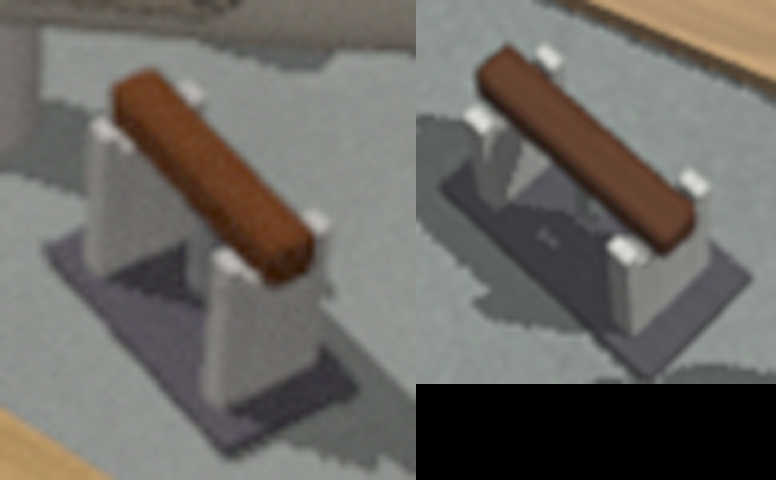

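```bash
python3 -m jog '[[[0,0,0,1.4,0.4,2.5],[-0.0446,-0.0124,0,0,0,0],[-0.0446,-0.0124,0,0,0,0],[-0.0446,-0.0124,0,0,0,0],[-0.0446,-0.0124,0,0,0,0],[-0.0446,-0.0124,0,0,0,0],[-0.0446,-0.0124,0,0,0,0],[-0.0446,-0.0124,0,0,0,0],[-0.0446,-0.0124,0,0,0,0],[-0.0446,-0.0124,0,0,0,0],[-0.03,-0.008,0,0,0,0],[0,0,0,0,0,0]]]';python3 - <<'E'
from plan import *
_,c=snap("side");_,c2=snap("scene")
S=lambda u,v:(330+u/6.4,115+v/6.4);Q=lambda u,v:(260+(u-416)/4.8,245+v/4.8)
for f,cc,L in((S,c,[(115,85),(155,70),(315,235),(272,255)]),(Q,c2,[(479,75),(510,46),(693,203),(661,228)])):
    w=np.array([onz(cc,*f(*p),.1)[:2] for p in L]);print(np.round(w,4).tolist(),w.mean(0).round(4), cv2.minAreaRect((w*1000).astype(np.float32)))
plan([(.64,.05,.22,169.3)])
im,c=snap("wrist","w2.png")
E
```

```text
clock: 42.1
eef_pos: [0.6446, 0.037, 0.2189]
tool_rot: [-0.621, 0.784, 0.002, 0.003]
ft_force: [0.0, -0.6, 0.3]
grip_width: 0.07
[[0.6802, 0.111], [0.6989, 0.1065], [0.6775, -0.0052], [0.6569, -0.0016]] [0.6784 0.0527] ((678.7758178710938, 52.59914016723633), (114.95670318603516, 20.91297149658203), 78.27272033691406)
[[0.6808, 0.0016], [0.6616, 0.0046], [0.6815, 0.1142], [0.6983, 0.1091]] [0.6805 0.0574] ((681.09521484375, 57.64908218383789), (111.43364715576172, 19.420249938964844), 79.74271392822266)
t 42.2 p [0.6437 0.0348 0.2192] zax [ 0.002  0.005 -1.   ] yaw_y 166.7 w 0.0701 F [-0.4  0.   0. ] j [ 0.05  0.54  0.42  1.45  0.   -1.29]
 1 x turn [-0.0, 0.3, -2.6]
 1 x shift [-0.0142, 0.0065, -0.0008]
```

View pics/w2.png

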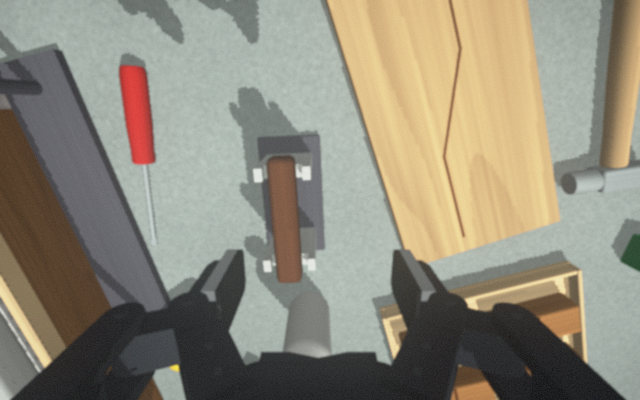

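```bash
python3 -m jog '[[[0,0,0,0,0.3,-2.4],[-0.0142,-0.015,0.03,0,0,0],[0,-0.02,0.015,0,0,0],[0,0,0,0,0,0],[0,0,0,0,0,0]]]';python3 - <<'E'
from plan import *
plan([(.68,.055,.13,169.2)])
im,c=snap("wrist")
h=cv2.cvtColor(im,cv2.COLOR_BGR2HSV).astype(int);m=((h[...,0]<16)&(h[...,1]>90)&(h[...,2]>40)&(h[...,2]<140)).astype(np.uint8)
m[:, :180]=0;m[:,470:]=0
for k in cv2.findContours(m,cv2.RETR_EXTERNAL,cv2.CHAIN_APPROX_NONE)[0]:
    if cv2.contourArea(k)<400: continue
    w=np.array([onz(c,u,v,.1)[:2] for u,v in k[:,0]],np.float32)*1000
    print(cv2.boundingRect(k),cv2.contourArea(k),cv2.minAreaRect(w))
E
```

```text
clock: 42.88
eef_pos: [0.6794, 0.0331, 0.1765]
tool_rot: [-0.632, 0.775, -0.001, 0.001]
ft_force: [0.5, 0.6, 0.0]
grip_width: 0.0698
t 42.88 p [0.6794 0.0331 0.1765] zax [ 0.002 -0.001 -1.   ] yaw_y 168.3 w 0.0698 F [0.5 0.6 0. ] j [ 0.05  0.63  0.47  1.4  -0.   -1.32]
 1 x turn [-0.1, -0.0, -0.9]
 2 x shift [-0.0108, 0.0018, 0.0232]
(309, 161, 30, 144) 3786.0 ((678.9290771484375, 55.857364654541016), (115.94680786132812, 21.23998260498047), 79.48290252685547)
```

```bash
python3 -m jog '[[[0,0,0,0,0,-0.9],[-0.0115,0.001,0.02,0,0,0],[-0.0108,0.001,0.02,0,0,0],[0,0,0,0,0,0],[0,0,0,0,0,0]]]' 0.06;python3 - <<'E'
from plan import *
plan([(.6795,.056,.069,169.3)])
E
```

```text
clock: 43.55
eef_pos: [0.6823, 0.055, 0.1419]
tool_rot: [-0.638, 0.77, -0.003, 0.004]
ft_force: [0.9, -0.2, -0.2]
grip_width: 0.0599
t 43.55 p [0.6823 0.055  0.1419] zax [ 0.01  -0.001 -1.   ] yaw_y 169.3 w 0.0599 F [ 0.9 -0.2 -0.2] j [ 0.08  0.65  0.41  1.32 -0.   -1.3 ]
 1 x turn [-0.6, 0.1, 0.0]
 2 x shift [-0.0002, 0.0015, 0.0365]
```

```bash
python3 -m jog '[[[0,0.003,0.02,-0.6,0,0],[0,0,0.02,0,0,0],[0,0,0.015,0,0,0],[0,0,0.01,0,0,0],[0,0,0,0,0,0],[0,0,0,0,0,0]]]';python3 - <<'E'
from plan import *
plan([(.6795,.056,.069,169.3)])
E
```

```text
clock: 44.3
eef_pos: [0.6801, 0.0542, 0.0749]
tool_rot: [-0.638, 0.77, 0.0, 0.001]
ft_force: [0.2, -0.6, 0.2]
grip_width: 0.0599
t 44.3 p [0.6801 0.0542 0.0749] zax [ 0.002  0.002 -1.   ] yaw_y 169.2 w 0.0599 F [ 0.2 -0.6  0.2] j [ 0.08  0.69  0.31  1.18  0.   -1.3 ]
 1 x shift [-0.0017, 0.0009, 0.0059]
```

```bash
python3 -m jog '[[[-0.0017,0.001,0.005,0,0,0],[0,0,0,0,0,0],[0,0,0,0,0,0]]]';python3 -m jog '[[[0,0,0,0,0,0],[0,0,0,0,0,0],[0,0,0,0,0,0],[0,0,0,0,0,0],[0,0,0,0,0,0],[0,0,0,0,0,0]]]' 0.01;python3 - <<'E'
from plan import *
st()
E
```

```text
clock: 44.68
eef_pos: [0.6804, 0.0564, 0.0712]
tool_rot: [-0.638, 0.77, -0.001, 0.002]
ft_force: [0.1, -0.5, 0.1]
grip_width: 0.0598
clock: 45.42
eef_pos: [0.6807, 0.0564, 0.0719]
tool_rot: [-0.638, 0.77, -0.001, 0.003]
ft_force: [0.4, 0.7, 0.6]
grip_width: 0.0232
t 45.42 p [0.6807 0.0564 0.0719] zax [ 0.005  0.002 -1.   ] yaw_y 169.2 w 0.0232 F [0.4 0.7 0.6] j [ 0.08  0.7   0.3   1.17  0.   -1.3 ]
```

```bash
python3 -m jog '[[[0,0,-0.015,0,0,0],[0,0,-0.02,0,0,0],[0,0,-0.03,0,0,0],[0,0,-0.03,0,0,0],[0,0,-0.02,0,0,0],[0,0,0,0,0,0],[0,0,0,0,0,0]]]';python3 - <<'E'
from plan import *
plan([(.4916,-.1543,.14,169.3)])
im,c=snap("side","s4.png");im2,c2=snap("scene","sc4.png")
p=proj(c,(.68,.055,.12));q=proj(c2,(.68,.055,.12));print(p,q)
f=lambda i,p:cv2.resize(i[max(0,int(p[1])-45):int(p[1])+45,max(0,int(p[0])-45):int(p[0])+45],(390,390),interpolation=cv2.INTER_CUBIC)
cv2.imwrite("pics/c6.png",np.hstack([f(im,p),f(im2,q)]))
E
```

```text
clock: 46.3
eef_pos: [0.6791, 0.056, 0.1925]
tool_rot: [-0.638, 0.77, -0.0, 0.002]
ft_force: [-0.2, -1.2, -0.9]
grip_width: 0.0232
t 46.3 p [0.6791 0.056  0.1925] zax [ 0.004  0.002 -1.   ] yaw_y 169.2 w 0.0232 F [-0.2 -1.2 -0.9] j [ 0.08  0.63  0.5   1.44  0.   -1.3 ]
 6 x shift [0.0402, 0.0242, 0.0088]
(np.float64(363.45396349247505), np.float64(133.38486880818232)) (np.float64(293.647877735068), np.float64(268.0153328712912))
```

View pics/c6.png

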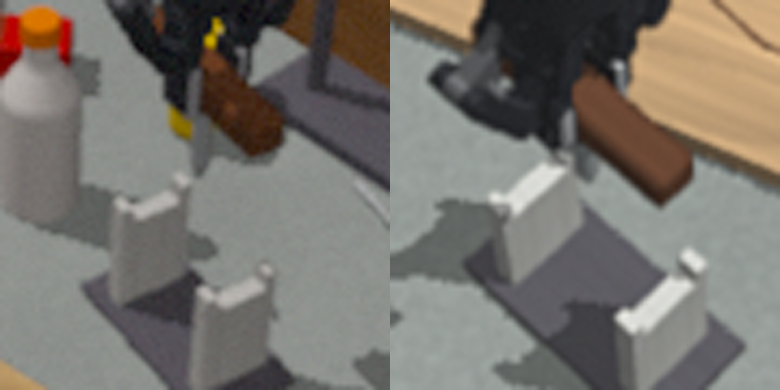

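```bash
python3 -m jog '[[[0.0402,0.0242,0.004,0,0,0],[0.0402,0.0242,0.004,0,0,0],[0.0402,0.0242,0.004,0,0,0],[0.0402,0.0242,0.004,0,0,0],[0.0402,0.0242,0.004,0,0,0],[0.034,0.02,0.004,0,0,0],[0,0,0,0,0,0],[0,0,0,0,0,0]]]';python3 - <<'E'
from plan import *
plan([(.4916,-.1543,.1,169.3)])
im,c=snap("side");im2,c2=snap("scene")
print(tri(c,(318+195/4.333,88+175/4.333),c2,(248+198/4.333,223+180/4.333)))
E
```

```text
clock: 47.4
eef_pos: [0.4866, -0.1526, 0.1574]
tool_rot: [-0.638, 0.77, 0.005, -0.003]
ft_force: [0.1, 0.1, -1.3]
grip_width: 0.0232
t 47.4 p [ 0.4866 -0.1526  0.1574] zax [-0.011  0.004 -1.   ] yaw_y 169.3 w 0.0232 F [ 0.1  0.1 -1.3] j [-0.3   0.31 -0.09  1.18  0.   -1.69]
 1 x turn [0.7, 0.1, 0.0]
 2 x shift [0.0004, -0.0026, 0.0287]
(array([0.67966449, 0.05667244, 0.13606343]), np.float64(0.0013638697781862455))
```

```bash
python3 -m jog '[[[0,-0.003,0.02,0.7,0,0],[0,0,0.02,0,0,0],[0,0,0.012,0,0,0],[0,0,0.006,0,0,0],[0,0,0,0,0,0],[0,0,0,0,0,0]]]';python3 - <<'E'
from plan import *
plan([(.4916,-.1543,.077,169.3)])
im,c=snap("side");im2,c2=snap("scene");
p=proj(c,(.49,-.14,.03));q=proj(c2,(.49,-.14,.03))
f=lambda i,p:cv2.resize(i[int(p[1])-30:int(p[1])+30,int(p[0])-30:int(p[0])+30],(390,390),interpolation=cv2.INTER_CUBIC)
print(int(p[0])-30,int(p[1])-30,int(q[0])-30,int(q[1])-30)
cv2.imwrite("pics/c7.png",np.hstack([f(im,p),f(im2,q)]))
E
```

```text
clock: 48.25
eef_pos: [0.4945, -0.1495, 0.0987]
tool_rot: [-0.642, 0.767, -0.001, 0.002]
ft_force: [-0.5, 0.0, -1.5]
grip_width: 0.0227
t 48.25 p [ 0.4945 -0.1495  0.0987] zax [ 0.005  0.001 -1.   ] yaw_y 169.8 w 0.0227 F [-0.5  0.  -1.5] j [-0.29  0.37 -0.18  1.02  0.   -1.69]
 1 x turn [-0.3, 0.1, 0.5]
 1 x shift [0.0053, 0.002, 0.0217]
333 211 245 162
```

View pics/c7.png

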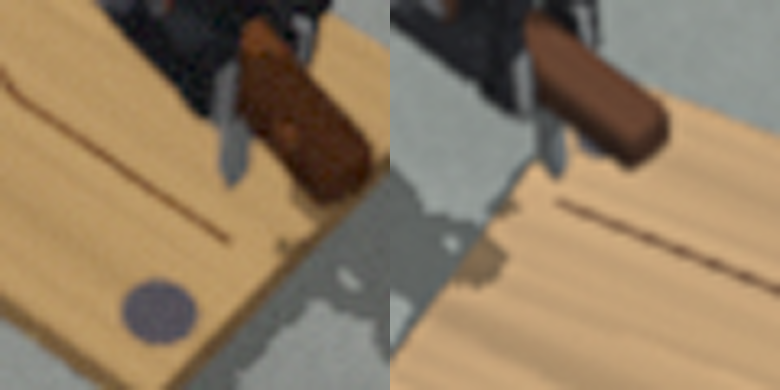

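```bash
python3 -m jog '[[[0.003,0.002,0.004,-0.3,0,0.5],[0.002,0,0.004,0,0,0],[0,0,0.004,0,0,0],[0,0,0.003,0,0,0],[0,0,0.003,0,0,0],[0,0,0,0,0,0]]]';python3 - <<'E'
from plan import *
_,c=snap("side");_,c2=snap("scene")
print(tri(c,(368.7,239.8),c2,(269.9,189.4)),onz(c,368.2,248.1,.018),onz(c2,270.7,193.1,.018))
plan([(.4916,-.1543,.077,169.3)])
E
```

```text
clock: 49.1
eef_pos: [0.4916, -0.1548, 0.08]
tool_rot: [-0.638, 0.77, 0.0, 0.001]
ft_force: [-0.9, 0.8, -0.6]
grip_width: 0.023
(array([ 0.49588795, -0.15105334,  0.04102261]), np.float64(7.222315194131621e-05)) [ 0.49085585 -0.15646494  0.018     ] [ 0.49119548 -0.15466387  0.018     ]
t 49.2 p [ 0.4919 -0.1549  0.0803] zax [ 0.001  0.001 -1.   ] yaw_y 169.2 w 0.0231 F [ 0.5 -0.  -1.3] j [-0.31  0.39 -0.21  0.98  0.   -1.69]
 1 x shift [-0.0005, 0.0004, 0.0033]
```

```bash
python3 -m jog '[[[0.002,0,0.001,0,0,0],[0.001,0,0.0015,0,0,0],[0,0,0,0,0,0]]]'; cat > seam.py <<'E'
from plan import *
P=np.array([[.491,-.1570],[.4785,-.0560],[.507,.0475],[.4942,.1525]])
def nxt(i,z=.0775,step=.0033):
    o,m=st();p=np.array(o["eef_pos"])
    a,b=P[i-1],P[i];u=(b-a)/np.linalg.norm(b-a);d=p[:2]-a
    T=m;rv=np.degrees((R.from_matrix(m).inv()*R.from_matrix(np.c_[np.cross([np.cos(np.radians(169.2)),np.sin(np.radians(169.2)),0],[0,0,-1]),[np.cos(np.radians(169.2)),np.sin(np.radians(169.2)),0],[0,0,-1]])).as_rotvec())
    s=m.T@np.append(b,z)-m.T@p;k=int(np.ceil(np.linalg.norm(s[:2])/step))
    c=np.append(a+u*(d@u),z)-p
    print("along",(d@u).round(4),"lat",(u[0]*d[1]-u[1]*d[0]).round(4),"to P%d:"%i,s.round(4),"rows",k,(s/k).round(5).tolist(),"track fix",(m.T@c).round(4),"dir/row",(m.T@np.append(u*step,0)).round(5),"rot",rv.round(2))
E
python3 -c "
from seam import *
nxt(1)"
```

```text
clock: 49.58
eef_pos: [0.4916, -0.1582, 0.078]
tool_rot: [-0.638, 0.77, -0.0, 0.001]
ft_force: [0.1, -0.5, -0.8]
grip_width: 0.0233
t 49.58 p [ 0.4916 -0.1582  0.078 ] zax [ 0.002  0.001 -1.   ] yaw_y 169.2 w 0.0233 F [ 0.1 -0.5 -0.8] j [-0.31  0.39 -0.21  0.97  0.   -1.69]
along -0.0012 lat -0.0004 to P1: [-0.0979  0.0319  0.0006] rows 32 [-0.00306, 0.001, 2e-05] track fix [0.0001 0.0004 0.0005] dir/row [-0.00314  0.00101  0.     ] rot [-0.09  0.08  0.03]
```

```bash
python3 -m jog '[[[-0.003,0.001,0.0003,0,0,0],[-0.0031,0.001,0,0,0,0],[-0.0031,0.001,0,0,0,0],[-0.0031,0.001,0,0,0,0],[-0.0031,0.001,0,0,0,0],[-0.0031,0.001,0,0,0,0],[-0.0031,0.001,0,0,0,0],[-0.0031,0.001,0,0,0,0]]]'
python3 -c "
from seam import *
nxt(1)"
```

```text
clock: 50.58
eef_pos: [0.4881, -0.1304, 0.0779]
tool_rot: [-0.638, 0.77, -0.0, 0.001]
ft_force: [-0.5, -0.2, -2.2]
grip_width: 0.0232
t 50.58 p [ 0.4881 -0.1304  0.0779] zax [ 0.002  0.001 -1.   ] yaw_y 169.2 w 0.0232 F [-0.5 -0.2 -2.2] j [-0.26  0.37 -0.24  0.96  0.   -1.65]
along 0.0267 lat -0.0004 to P1: [-0.0713  0.0234  0.0004] rows 23 [-0.0031, 0.00102, 2e-05] track fix [0.0001 0.0004 0.0004] dir/row [-0.00314  0.00101  0.     ] rot [-0.1   0.09  0.04]
```

```bash
python3 -m jog '[[[-0.0031,0.001,0,0,0,0],[-0.0031,0.001,0,0,0,0],[-0.0031,0.001,0,0,0,0],[-0.0031,0.001,0,0,0,0],[-0.0031,0.001,0,0,0,0],[-0.0031,0.001,0,0,0,0],[-0.0031,0.001,0,0,0,0],[-0.0031,0.001,0,0,0,0],[-0.0031,0.001,0,0,0,0],[-0.0031,0.001,0,0,0,0],[-0.0031,0.001,0,0,0,0],[-0.0031,0.001,0,0,0,0]]]'
python3 -c "
from seam import *
nxt(1)"
```

```text
clock: 52.08
eef_pos: [0.483, -0.0889, 0.0779]
tool_rot: [-0.638, 0.77, -0.0, 0.001]
ft_force: [-0.3, 0.4, -0.6]
grip_width: 0.023
t 52.08 p [ 0.483  -0.0889  0.0779] zax [ 0.002  0.001 -1.   ] yaw_y 169.2 w 0.023 F [-0.3  0.4 -0.6] j [-0.18  0.35 -0.28  0.95  0.   -1.57]
along 0.0686 lat -0.0004 to P1: [-0.0315  0.0106  0.0005] rows 11 [-0.00286, 0.00096, 4e-05] track fix [0.0001 0.0004 0.0004] dir/row [-0.00314  0.00101  0.     ] rot [-0.11  0.09  0.04]
```

```bash
python3 -m jog '[[[-0.0031,0.0011,0,0,0,0],[-0.0031,0.0011,0,0,0,0],[-0.0031,0.001,0,0,0,0],[-0.0031,0.001,0,0,0,0],[-0.0031,0.001,0,0,0,0],[-0.0031,0.001,0,0,0,0],[-0.0031,0.001,0,0,0,0],[-0.0031,0.001,0,0,0,0],[-0.0025,0.0008,0,0,0,0],[0,0,0,0,0,0]]]'
python3 -c "
from seam import *
nxt(1);nxt(2)"
```

```text
clock: 53.32
eef_pos: [0.4789, -0.0581, 0.078]
tool_rot: [-0.638, 0.77, -0.0, 0.001]
ft_force: [-0.5, -0.4, -1.5]
grip_width: 0.0233
t 53.33 p [ 0.4789 -0.0581  0.078 ] zax [ 0.002  0.001 -1.   ] yaw_y 169.3 w 0.0233 F [-0.5 -0.4 -1.5] j [-0.12  0.33 -0.3   0.94  0.   -1.51]
along 0.0996 lat -0.0002 to P1: [-0.002   0.0008  0.0005] rows 1 [-0.00199, 0.00083, 0.00051] track fix [0.0001 0.0002 0.0005] dir/row [-0.00314  0.00101  0.     ] rot [-0.11  0.09  0.06]
t 53.33 p [ 0.4789 -0.0581  0.078 ] zax [ 0.002  0.001 -1.   ] yaw_y 169.3 w 0.0233 F [-0.5 -0.4 -1.5] j [-0.12  0.33 -0.3   0.94  0.   -1.51]
along -0.0019 lat -0.001 to P2: [-0.109  -0.0079  0.0007] rows 34 [-0.00321, -0.00023, 2e-05] track fix [-0.0001  0.001   0.0005] dir/row [-3.29e-03 -2.70e-04  1.00e-05] rot [-0.11  0.09  0.06]
```

```bash
python3 -m jog '[[[-0.0018,0.0006,0.0002,0,0,0],[-0.0031,-0.0002,0,0,0,0],[-0.0031,-0.0002,0,0,0,0],[-0.0031,-0.0002,0,0,0,0],[-0.0031,-0.0002,0,0,0,0],[-0.0031,-0.0002,0,0,0,0],[-0.0031,-0.0002,0,0,0,0],[-0.0031,-0.0002,0,0,0,0],[-0.0031,-0.0002,0,0,0,0],[-0.0031,-0.0002,0,0,0,0],[-0.0031,-0.0002,0,0,0,0],[-0.0031,-0.0002,0,0,0,0]]]'
python3 -c "
from seam import *
nxt(2)"
```

```text
clock: 54.82
eef_pos: [0.4879, -0.0209, 0.0779]
tool_rot: [-0.638, 0.77, -0.0, 0.001]
ft_force: [-0.4, -0.4, -0.9]
grip_width: 0.0228
t 54.83 p [ 0.4879 -0.0209  0.0779] zax [ 0.002  0.001 -1.   ] yaw_y 169.2 w 0.0228 F [-0.4 -0.4 -0.9] j [-0.04  0.34 -0.28  0.94  0.   -1.43]
along 0.0363 lat 0.0002 to P2: [-0.0708 -0.006   0.0005] rows 22 [-0.00322, -0.00027, 2e-05] track fix [ 0.     -0.0002  0.0004] dir/row [-3.29e-03 -2.70e-04  1.00e-05] rot [-0.12  0.09  0.04]
```

```bash
python3 -m jog '[[[-0.0031,-0.0003,0,0,0,0],[-0.0031,-0.0003,0,0,0,0],[-0.0031,-0.0003,0,0,0,0],[-0.0031,-0.0003,0,0,0,0],[-0.0031,-0.0003,0,0,0,0],[-0.0031,-0.0003,0,0,0,0],[-0.0031,-0.0003,0,0,0,0],[-0.0031,-0.0003,0,0,0,0],[-0.0031,-0.0003,0,0,0,0],[-0.0031,-0.0003,0,0,0,0],[-0.0031,-0.0003,0,0,0,0],[-0.0031,-0.0003,0,0,0,0]]]'
python3 -c "
from seam import *
nxt(2)"
```

```text
clock: 56.32
eef_pos: [0.4991, 0.0175, 0.0779]
tool_rot: [-0.638, 0.77, -0.0, 0.001]
ft_force: [0.7, 0.9, -1.5]
grip_width: 0.0227
t 56.33 p [0.4991 0.0175 0.0779] zax [ 0.002  0.001 -1.   ] yaw_y 169.2 w 0.0227 F [ 0.7  0.9 -1.5] j [ 0.03  0.36 -0.25  0.95  0.   -1.35]
along 0.0764 lat -0.0003 to P2: [-0.0309 -0.0022  0.0004] rows 10 [-0.00309, -0.00022, 4e-05] track fix [-0.      0.0003  0.0004] dir/row [-3.29e-03 -2.70e-04  1.00e-05] rot [-0.12  0.09  0.04]
```

```bash
python3 -m jog '[[[-0.0031,-0.0002,0,0,0,0],[-0.0031,-0.0002,0,0,0,0],[-0.0031,-0.0002,0,0,0,0],[-0.0031,-0.0002,0,0,0,0],[-0.0031,-0.0002,0,0,0,0],[-0.0031,-0.0002,0,0,0,0],[-0.0031,-0.0002,0,0,0,0],[-0.0031,-0.0002,0,0,0,0],[-0.0028,-0.0002,0,0,0,0],[-0.001,0,0,0,0,0]]]'
python3 -c "
from seam import *
nxt(2);nxt(3)"
```

```text
clock: 57.58
eef_pos: [0.5068, 0.0475, 0.0779]
tool_rot: [-0.638, 0.77, -0.0, 0.001]
ft_force: [-0.6, -0.2, -1.1]
grip_width: 0.0228
t 57.58 p [0.5068 0.0475 0.0779] zax [ 0.002  0.001 -1.   ] yaw_y 169.3 w 0.0228 F [-0.6 -0.2 -1.1] j [ 0.09  0.38 -0.23  0.96  0.   -1.29]
along 0.1073 lat 0.0002 to P2: [-0.0001 -0.0002  0.0004] rows 1 [-8e-05, -0.00019, 0.00041] track fix [ 0.     -0.0002  0.0004] dir/row [-3.29e-03 -2.70e-04  1.00e-05] rot [-0.12  0.09  0.05]
t 57.58 p [0.5068 0.0475 0.0779] zax [ 0.002  0.001 -1.   ] yaw_y 169.3 w 0.0228 F [-0.6 -0.2 -1.1] j [ 0.09  0.38 -0.23  0.96  0.   -1.29]
along -0.0 lat 0.0002 to P3: [-0.1009  0.032   0.0005] rows 33 [-0.00306, 0.00097, 2e-05] track fix [-0.0001 -0.0002  0.0004] dir/row [-0.00314  0.001    0.     ] rot [-0.12  0.09  0.05]
```

```bash
python3 -m jog '[[[-0.003,0.001,0,0,0,0],[-0.0031,0.001,0,0,0,0],[-0.0031,0.001,0,0,0,0],[-0.0031,0.001,0,0,0,0],[-0.0031,0.001,0,0,0,0],[-0.0031,0.001,0,0,0,0],[-0.0031,0.001,0,0,0,0],[-0.0031,0.001,0,0,0,0],[-0.0031,0.001,0,0,0,0],[-0.0031,0.001,0,0,0,0],[-0.0031,0.001,0,0,0,0],[-0.0031,0.001,0,0,0,0]]]'
python3 -c "
from seam import *
nxt(3)"
```

```text
clock: 59.08
eef_pos: [0.5014, 0.0888, 0.0779]
tool_rot: [-0.638, 0.77, -0.0, 0.001]
ft_force: [-0.9, -0.3, -0.9]
grip_width: 0.0228
t 59.08 p [0.5014 0.0888 0.0779] zax [ 0.002  0.001 -1.   ] yaw_y 169.2 w 0.0228 F [-0.9 -0.3 -0.9] j [ 0.17  0.38 -0.23  0.96  0.   -1.21]
along 0.0416 lat 0.0005 to P3: [-0.0613  0.019   0.0005] rows 20 [-0.00306, 0.00095, 2e-05] track fix [-0.0002 -0.0005  0.0004] dir/row [-0.00314  0.001    0.     ] rot [-0.11  0.09  0.04]
```

```bash
python3 -m jog '[[[-0.0031,0.0009,0,0,0,0],[-0.0031,0.0009,0,0,0,0],[-0.0031,0.0009,0,0,0,0],[-0.0031,0.001,0,0,0,0],[-0.0031,0.001,0,0,0,0],[-0.0031,0.001,0,0,0,0],[-0.0031,0.001,0,0,0,0],[-0.0031,0.001,0,0,0,0],[-0.0031,0.001,0,0,0,0],[-0.0031,0.001,0,0,0,0],[-0.0031,0.001,0,0,0,0],[-0.0031,0.001,0,0,0,0]]]'
python3 -m jog '[[[-0.0031,0.001,0,0,0,0],[-0.0031,0.001,0,0,0,0],[-0.0031,0.001,0,0,0,0],[-0.0031,0.001,0,0,0,0],[-0.0031,0.001,0,0,0,0],[-0.0031,0.001,0,0,0,0],[-0.0025,0.0008,0,0,0,0],[0,0,0,0,0,0]]]'
python3 - <<'E'
from seam import *
nxt(3)
im,c=snap("side");im2,c2=snap("scene");
p=proj(c,(.495,.14,.03));q=proj(c2,(.495,.14,.03))
f=lambda i,p:cv2.resize(i[int(p[1])-30:int(p[1])+30,int(p[0])-30:int(p[0])+30],(390,390),interpolation=cv2.INTER_CUBIC)
print(int(p[0])-30,int(p[1])-30,int(q[0])-30,int(q[1])-30)
cv2.imwrite("pics/c8.png",np.hstack([f(im,p),f(im2,q)]))
E
```

```text
clock: 60.58
eef_pos: [0.4966, 0.1302, 0.0779]
tool_rot: [-0.638, 0.77, -0.0, 0.001]
ft_force: [0.0, -0.1, -1.6]
grip_width: 0.0229
clock: 61.58
eef_pos: [0.4936, 0.1541, 0.078]
tool_rot: [-0.638, 0.77, -0.0, 0.001]
ft_force: [-0.4, -0.0, -1.4]
grip_width: 0.0229
t 61.58 p [0.4936 0.1541 0.078 ] zax [ 0.002  0.001 -1.   ] yaw_y 169.3 w 0.0229 F [-0.4 -0.  -1.4] j [ 0.3   0.39 -0.21  0.97  0.   -1.08]
along 0.1074 lat 0.0004 to P3: [ 0.0014 -0.0009  0.0005] rows 1 [0.00142, -0.00086, 0.00046] track fix [-0.0001 -0.0004  0.0005] dir/row [-0.00314  0.001    0.     ] rot [-0.11  0.09  0.06]
258 145 340 214
```

View pics/c8.png

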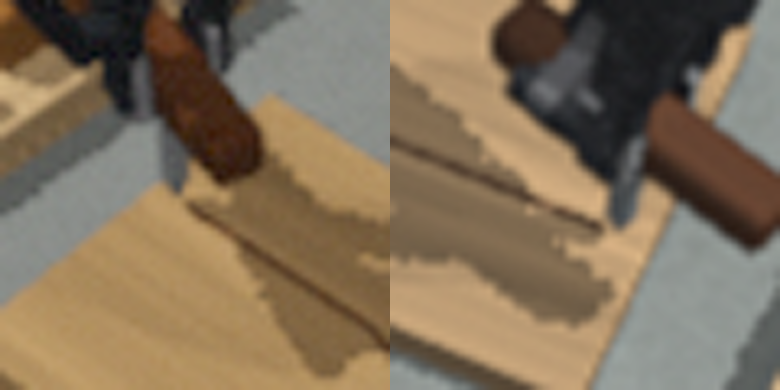

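```bash
python3 -m jog '[[[0,0,-0.006,0,0,0],[0,0,-0.015,0,0,0],[0,0,-0.03,0,0,0],[0,0,-0.03,0,0,0],[0,0,-0.03,0,0,0],[0,0,0,0,0,0],[0,0,0,0,0,0]]]'
python3 -c "
from plan import *
plan([(.6807,.0564,.195,169.2,.04)])"
```

```text
clock: 62.55
eef_pos: [0.4938, 0.1532, 0.1969]
tool_rot: [-0.637, 0.771, -0.001, 0.003]
ft_force: [-0.1, 0.3, -1.0]
grip_width: 0.0231
t 62.55 p [0.4938 0.1532 0.1969] zax [ 0.006  0.002 -1.   ] yaw_y 169.2 w 0.0231 F [-0.1  0.3 -1. ] j [ 0.3   0.29 -0.02  1.25  0.   -1.08]
 6 x shift [0.01, -0.0336, 0.0003]
```

```bash
python3 -m jog '[[[0.0095,-0.031,0,0,0,0],[0.0095,-0.031,0,0,0,0],[0.0095,-0.031,0,0,0,0],[0.0095,-0.031,0,0,0,0],[0.0095,-0.031,0,0,0,0],[0.0095,-0.031,0,0,0,0],[0,0,0,0,0,0],[0,0,0,0,0,0]]]'
python3 -c "
from plan import *
plan([(.6807,.0564,.14,169.2,.04)])"
```

```text
clock: 63.55
eef_pos: [0.6641, 0.0592, 0.1836]
tool_rot: [-0.638, 0.77, 0.005, -0.006]
ft_force: [0.2, 0.0, -1.9]
grip_width: 0.0231
t 63.55 p [0.6641 0.0592 0.1836] zax [-0.016 -0.    -1.   ] yaw_y 169.3 w 0.0231 F [ 0.2  0.  -1.9] j [ 0.09  0.62  0.46  1.43  0.   -1.3 ]
 1 x turn [0.9, -0.2, 0.1]
 2 x shift [-0.0002, -0.0084, 0.0218]
```

```bash
python3 -m jog '[[[0,0,0,0.9,-0.2,0.1],[0,-0.0165,0,0,0,0],[0,0,0.012,0,0,0],[0,0,0.012,0,0,0],[0,0,0,0,0,0],[0,0,0,0,0,0]]]'
python3 -c "
from plan import *
plan([(.6807,.0564,.13,169.2,.04)])"
```

```text
clock: 64.3
eef_pos: [0.6752, 0.0589, 0.1577]
tool_rot: [-0.639, 0.769, 0.001, -0.001]
ft_force: [-0.4, 1.4, -1.5]
grip_width: 0.0229
t 64.3 p [0.6752 0.0589 0.1577] zax [-0.003  0.001 -1.   ] yaw_y 169.4 w 0.0229 F [-0.4  1.4 -1.5] j [ 0.09  0.64  0.43  1.36  0.   -1.3 ]
 1 x shift [0.0015, -0.0059, 0.0277]
```

```bash
python3 -m jog '[[[0.0015,-0.0058,0,0,0,0.2],[0,0,0,0,0,0],[0,0,0.012,0,0,0],[0,0,0.012,0,0,0],[0,0,0.012,0,0,0],[0,0,0.01,0,0,0],[0,0,0,0,0,0],[0,0,0,0,0,0]]]'
python3 -c "
from plan import *
plan([(.6807,.0564,.09,169.2,.04)])"
```

```text
clock: 65.3
eef_pos: [0.6805, 0.0561, 0.1078]
tool_rot: [-0.637, 0.771, 0.002, -0.002]
ft_force: [-0.3, 0.2, -1.6]
grip_width: 0.0231
t 65.3 p [0.6805 0.0561 0.1078] zax [-0.004  0.001 -1.   ] yaw_y 169.2 w 0.0231 F [-0.3  0.2 -1.6] j [ 0.08  0.68  0.37  1.26  0.   -1.3 ]
 1 x shift [-0.0003, -0.0001, 0.0178]
```

```bash
python3 -m jog '[[[0,0,0.008,0,0,0],[0,0,0.008,0,0,0],[0,0,0.008,0,0,0],[0,0,0.006,0,0,0],[0,0,0.003,0,0,0],[0,0,0,0,0,0],[0,0,0,0,0,0]]]'
python3 -c "
from plan import *
plan([(.6807,.0564,.0725,169.2,.04)])"
```

```text
clock: 66.18
eef_pos: [0.681, 0.0562, 0.0733]
tool_rot: [-0.637, 0.771, 0.001, -0.001]
ft_force: [-0.9, -0.1, -1.4]
grip_width: 0.023
t 66.17 p [0.681  0.0562 0.0733] zax [-0.003  0.001 -1.   ] yaw_y 169.2 w 0.023 F [-0.9 -0.1 -1.4] j [ 0.08  0.7   0.32  1.19  0.   -1.3 ]
 1 x shift [-0.0001, 0.0003, 0.0008]
```

```bash
python3 -m jog '[[[0,0,0.001,0,0,0],[0,0,0,0,0,0]]]'; python3 -m jog '[[[0,0,0,0,0,0],[0,0,0,0,0,0],[0,0,0,0,0,0],[0,0,0,0,0,0],[0,0,-0.015,0,0,0],[0,0,-0.02,0,0,0],[0,0,-0.04,0,0,0],[0,0,-0.04,0,0,0],[0,0,-0.03,0,0,0],[0,0,0,0,0,0]]]' 0.06
python3 -m jog '[[[0.02,0.04,-0.01,0,0,0],[0.02,0.04,0,0,0,0],[0.02,0.04,0,0,0,0],[0.02,0.04,0,0,0,0],[0,0,0,0,0,0],[0,0,0,0,0,0],[0,0,0,0,0,0]]]'
python3 - <<'E'
from blocks import *
st();im,c=snap("side","s9.png");im2,c2=snap("scene","sc9.png")
blocks("scene",.037,(385,225,510,350))
# knob
g=cv2.cvtColor(im,cv2.COLOR_BGR2GRAY);g0=cv2.cvtColor(cv2.imread("pics/side0.png"),cv2.COLOR_BGR2GRAY)
for q in(g0,g):
    m=(q[255:310,425:470]<40).astype(np.uint8);print("knob",m.sum(),np.argwhere(m).mean(0))
E
```

```text
clock: 66.42
eef_pos: [0.6813, 0.0562, 0.0729]
tool_rot: [-0.637, 0.771, 0.001, -0.0]
ft_force: [0.1, 0.4, -2.0]
grip_width: 0.0231
clock: 67.68
eef_pos: [0.6826, 0.0562, 0.2294]
tool_rot: [-0.637, 0.771, -0.001, 0.003]
ft_force: [-0.1, -0.3, 0.0]
grip_width: 0.0599
clock: 68.55
eef_pos: [0.5034, 0.0067, 0.2319]
tool_rot: [-0.637, 0.771, 0.001, -0.001]
ft_force: [-0.3, -0.6, 0.4]
grip_width: 0.0601
t 68.55 p [0.5034 0.0067 0.2319] zax [-0.003  0.001 -1.   ] yaw_y 169.2 w 0.0601 F [-0.3 -0.6  0.4] j [ 0.01  0.25  0.02  1.34  0.   -1.37]
scene area px 726.5 rect c 535.4 371.2 dims 99 38 ang 3.5 centroid 535.4 371.1
scene area px 677.0 rect c 541.0 289.8 dims 99 38 ang 3.8 centroid 541.2 289.7
scene area px 600.5 rect c 420.8 361.8 dims 99 39 ang 2.6 centroid 420.1 362.2
scene area px 549.5 rect c 425.8 283.0 dims 98 38 ang 4.5 centroid 425.7 282.6
knob 344 [29.19186047 23.79360465]
knob 346 [29.07225434 23.72254335]
```

View pics/sc9.png

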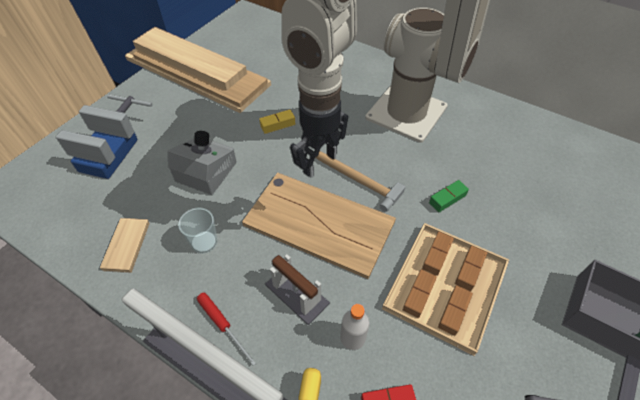

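The last picture shows four blocks flat in the tray around (445,283), the knob home at (202,138), the stylus hung at (295,275), the bottle upright at (355,327), and the panel clear. I'm handing it in.

```bash
python3 -c "
from workcell import bot
print(bot.job_done())"
```

```text
the job is handed in; nothing more can be done
None
```

The job is done and handed in, at about 69 s on the robot's clock against the 210 s limit.

- **Blocks:** All four brown blocks were lifted off the panel and laid in the tray. The last scene view shows them flat, about 80 mm or more apart, with none on top of another. I left the green, yellow and red look-alikes alone.
- **Knob:** I pulled it about 22 mm to its stop, where the force rose to 38 N, and let go. Its outline in the side view now matches the start picture.
- **Seam:** I traced it from the steel disc end to the other end at about 2.8 cm/s. By the measured arm pose the tip stayed 3 to 4 mm above the wood, within about 1 mm of the seam line as I measured it. A check picture at the end showed the tip just past the seam's end and in line with it.
- **Stylus and bottle:** The stylus hangs in its stand point down, the glue bottle is upright, and the arm is clear of everything.

**Disagreements in the checks:** The two fixed cameras differed by up to about 6 mm on the panel, so I averaged them. A comparison of the tip with the arm's own position left a 1 to 2 mm offset, and that check also put the tip about 1.5 mm nearer the wood. No check failed. I ran one picture past the 14-picture budget.

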